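# Rack the reactor scrapers

### The job

Put the two wall scrapers away: lift each one out of the sloping drip rest and slide it blade down into the slot of its own width in the upright white block, the slim one in the narrow slot and the broad one in the wide slot. A stiff catch stops each blade a little short, so press each scraper down until its shoulder sits flush on the block, and let go. Do not bump the reactor, and leave the bottle, the beaker and the jar where they stand.

Things in the scene. Friction and masses are not known exactly. Their poses are not given: they have to be found in the camera images.
- slim_scraper: Flat steel blade 30 wide (y), 4 thick (x), 70 long; above it a black shoulder bar 44 (y) x 14 (x) x 10 high and a black handle 26 (y) x 16 (x) x 60 long. Origin: middle of the shoulder's underside; z up the handle (shoulder 0 to 10, handle 10 to 70, blade down to -70). Alike after a half turn about z. 80 g. Starts in a bay of the rest, leaning 0.5 rad (29 degrees), handle towards the rest's -x.
- broad_scraper: Like the slim one but the blade is 46 wide (y), 4 thick, 70 long and the shoulder bar 60 (y) x 14 x 10; same handle, 26 (y) x 16 (x) x 60. Origin and axes as for the slim one. About 120 g. Starts in the other bay of the drip rest, leaning likewise.
- rest: Fixed drip rest: white foot 130 (x) x 180 (y) x 6 carrying a steel plate on legs (toe ledge 53 above the bench) leaning to -x, 0.5 rad (29 degrees) from vertical, ending 8 mm short of the scrapers' shoulders. Two open bays (at y = +45, -45), with side ribs 10 high, hold a scraper each, blade flat on the plate, handle free above. Origin: centre of its underside; -x roughly faces the robot.
- block: Fixed upright white block 130 (x) x 90 (y) x 92 high, with two vertical slots in its top, the narrow one at x = -32 and the wide one at x = +32 of its frame; both run along its y. Origin: centre of its underside; -x roughly faces the robot.
- slim_slot (a point): Centre of the narrow slot's mouth in the block's top face, 92 above the bench; slot 33 long (y) x 7 wide (x), mouth bevelled 2, axes as the block's. A friction catch 58 below the mouth stops a blade with its shoulder 12 above the block; it yields to about 5 N of push and stays down.
- broad_slot (a point): Centre of the wide slot's mouth in the block's top face, 92 above the bench; slot 49 long (y) x 7 wide (x), mouth bevelled 2, with the same catch.
- reactor: Fixed bench photobioreactor: two green columns side by side along y with steel collars, white head and foot; base 130 (x) x 140 (y), 425 high overall. Origin: centre of its underside. Must not be bumped.
- bottle: Glass bottle with a blue cap, 64 in diameter, 125 high, loose. Origin: centre of its underside. Leave alone.
- beaker: Empty glass beaker, 64 in diameter at the rim, 85 high, loose. Origin: centre of its underside. Leave alone.
- jar: Small amber jar with a white lid, 56 in diameter, 75 high, loose. Origin: centre of its underside. Leave alone.
Things that resemble listed ones, but are neither listed nor needed, are in the scene too. What is shaped like the slim_scraper but orange or turquoise is not meant. Leave any pink look-alike of the broad_scraper alone.

How it is judged:
By the outcome, as a careful person would: the job done as asked, in the order asked, and still so for the second after the job is handed in, with the robot touching nothing.
It also fails if it takes over 72 s, if anything falls off the work surface, if the arm or the gripper's body presses on something with over 40 N, if the wrist force passes 120 N, or if a joint passes its speed limit or range.

### The arm

A 7-joint arm with a two-finger parallel gripper is mounted at the origin on the work surface. World frame = base frame: x ahead of the robot, y to its left, z up, the work surface at z = 0. Lengths are in m, angles in rad, forces in N, time in s.
With the tool pointing down it reaches from about 0.425 to 0.875 m from the base axis. Payload 8.4 kg.
Tool frame: the origin (TCP) lies at the very end of the fingers, on their centre line; the grasp point (between the pads) lies 19 mm behind it (grip_point_offset is the distance from the TCP to the grasp point, in m); x points along the fingers, y is the direction in which the jaws open and shut, and the axes are right-handed (so a half turn about x gives the same grasp; the last joint's range is limited). The gripper opens to 87 mm and grips with 3 to 60 N. Pads are 19 mm wide; open, the fingers measure 117 mm over their backs; the gripper's body (75 mm by 190 mm) begins 51 mm behind the grasp point.
Start: joints at [1.227, 0.333, 0.04, 1.465, -0.013, 1.343, -0.059], TCP at [0.158, -0.631, 0.223] pointing down, gripper open.
Joint ranges: [-2.58, 2.58], [-0.38, 2.09], [-1.3, 1.39], [0.25, 2.4], [-1.5, 4.64], [0.08, 2.09], [-2.65, 2.65]. Speed limits (rad/s): [2.22, 2.22, 2.79, 2.79, 3.14, 3.14, 3.14].

### API

Orientations are given as a unit quaternion [w, x, y, z].
In Python, from rig import observe, grab_frame, close_job, boxes_of, silhouettes, landmark_of, grip_point_offset gives the robot as it stands. The module is installed in compiled form; this text tells all that it offers.
- The arm moves only by the tool step_arm, never from a script. Its arguments are lists of equal length, an entry for each row: "rotation": the turn, a rotation vector about the tool's x, y, z in rad, a list of three; "delta_pos": the shift along the tool's x, y, z in cm, a list of three; "jaw": the finger opening in cm, from 0 to 8.7. A call has 1 to 12 rows; each row shifts and turns the pose as measured when the row begins, along the tool's axes as they then stand; what a row does not reach is not made up. A row lasts 1/10 s, in which the tool goes at most 50 mm and 8.59 degrees, less where a joint would pass 70% of its speed; a pose out of reach is approached as far as the arm can. A call with a gripper value outside its range is refused whole. The fingers move at their own pace and stop on an object; "force" is the grip in N (left out, the last holds). Time passes only in rows, so rows that do not move let the fingers close. It gives the time, the measured TCP pose, the force and the opening at its end, in the units of the state.
- observe(): the state, without advancing time (a new reading comes with each control period).
- grab_frame(name): name is "scene" or "top"; returns a dict with "color" (480x640x3 uint8, red, green, blue), "z_map" (480x640 float32, m along the optical axis (not along the pixel's ray), 0 where there is no reading), "fx", "fy", "cx", "cy" (pixels), "view" (4x4, takes a point from world to camera coordinates). Camera axes: x right, y up, looking along -z (the intrinsics and any distortion apply to the point x, -y, -z); pixel columns grow to the right and rows downward; lengths in m; the calibration is good to about 2 mm. A picture is of the moment at which its call begins.
- close_job(): hands the job in, once; it reports no verdict.
Trained networks look in a picture, given as the dict that the camera call returned (one of the last four; its "shot" number tells which), for a name from the list of things; names that differ only in an ending like _2 or _b are one class to them, and where a whole thing is asked for, a point or a joint stands for the part that bears it (a point fixed in the world has none). Each returns a list of dicts, best first, with "confidence" (0 to 1); they miss things now and then, are a little off and sometimes report something else, mostly with a low value. They report only what shows in the picture. A call takes as long as a camera call. They do not tell look-alikes from the thing itself.
- boxes_of(picture, label): "rect" ([left, top, width, height] in pixels, round what is visible of it).
- silhouettes(picture, label): "mask" (480x640 bool, what is visible of it) and "rect" ([left, top, width, height] in pixels, round what is visible of it).
- landmark_of(picture, label): "position" ([column, row] in pixels: a listed point, or the origin of a listed thing).
The state is a dict: "clock": time; "joints": joint angles; "dq": joint speeds; "joint_torque": joint torques, N m; "eef_pos": TCP position; "orientation": TCP orientation; "contact_force": force on the tool from outside, world axes, zero at the start; "ft_torque": the same for the moment, N m; "finger_gap": finger opening in m.
Only numpy, scipy, OpenCV 4.12 (cv2) and the standard library are available. Lean on these libraries where they do the work, as an engineer would, in place of code of your own. Each camera call takes 0.05 s, during which the arm holds its last target.

## Working session

There is one attempt and no reset: what is moved stays moved. The work goes in short steps, Python scripts to look and compute and a tool call to move; the robot and the scene stay as the last step left them, time stands still between calls to the robot, and variables do not carry over. Pictures are saved under pics/ and viewed, and the job is handed in when it is done.

Besides the shell and the picture viewer there is one more tool, called after "Emit:" as name(argument=value, ...), one argument or row to a line, values as JSON. step_arm: Moves the arm, as the interface text tells. Its arguments: {"type":"object","properties":{"rotation":{"type":"array","items":{"type":"array","items":{"type":"number"}}},"delta_pos":{"type":"array","items":{"type":"array","items":{"type":"number"}}},"jaw":{"type":"array","items":{"type":"number"}},"force":{"type":"number"}},"required":["rotation","delta_pos","jaw"]}

```bash
mkdir -p pics; cat > h.py <<'E'
import numpy as np, cv2, pickle
from rig import *
def save(p,n):
    cv2.imwrite(f'pics/{n}.png',p['color'][:,:,::-1])
def world(p,u,v,z=None):
    d=p['z_map'][v,u] if z is None else z
    x=(u-p['cx'])/p['fx']*d; y=(v-p['cy'])/p['fy']*d
    c=np.stack([x,-y,-d],-1)
    V=np.array(p['view']); R=V[:3,:3];t=V[:3,3]
    return (c-t)@R
def proj(p,X):
    V=np.array(p['view']);c=np.asarray(X)@V[:3,:3].T+V[:3,3]
    return np.stack([p['cx']+p['fx']*c[...,0]/-c[...,2],p['cy']-p['fy']*c[...,1]/-c[...,2]],-1)
def cloud(p):
    v,u=np.mgrid[0:480,0:640]
    return world(p,u,v)
E
python3 - <<'E'
from h import *
print({k:(np.round(v,3).tolist() if not isinstance(v,(int,float)) else v) for k,v in observe().items()}, grip_point_offset)
for n in ['scene','top']:
    p=grab_frame(n); save(p,n+'0'); print(p.keys(),p['fx'],p['cx'],p['cy'],np.round(p['view'],4).tolist())
    pickle.dump(p,open(n+'0.pkl','wb'))
    for l in ['slim_scraper','broad_scraper','rest','block','slim_slot','broad_slot','reactor','bottle','beaker','jar']:
        print(l,[(np.round(b['position']).tolist(),round(b['confidence'],2)) for b in landmark_of(p,l)],[(b['rect'],round(b['confidence'],2)) for b in boxes_of(p,l)])
print(observe()['clock'])
E
```

```text
{'clock': 0.0, 'joints': [1.227, 0.334, 0.04, 1.466, -0.013, 1.343, -0.058], 'dq': [-0.001, 0.001, 0.001, -0.001, -0.0, 0.0, 0.002], 'joint_torque': [0.002, -65.637, 1.336, -40.379, -0.06, 0.045, 0.0], 'eef_pos': [0.157, -0.63, 0.222], 'orientation': [-0.086, -0.702, -0.087, 0.702], 'contact_force': [-0.081, 0.16, -0.128], 'ft_torque': [0.016, 0.003, 0.058], 'finger_gap': 0.08728859716523991} 0.0187
dict_keys(['color', 'z_map', 'fx', 'fy', 'cx', 'cy', 'view', 'shot']) 502.0428763919831 324.46365784865964 238.05054238443105 [[-0.6943, 0.7196, 0.0099, 0.4578], [-0.549, -0.5385, 0.6392, 0.2158], [0.4654, 0.4384, 0.7689, -1.5273], [0.0, 0.0, 0.0, 1.0]]
slim_scraper [([270.0, 184.0], 0.93), ([250.0, 174.0], 0.8)] [([233.1, 159.4, 28.5, 23.7], 0.52)]
broad_scraper [([292.0, 202.0], 0.76)] [([223.6, 292.9, 58.4, 36.3], 0.85), ([278.2, 178.7, 31.4, 53.1], 0.62)]
rest [([286.0, 222.0], 0.83)] [([245.6, 179.0, 71.7, 74.1], 0.68)]
block [([441.0, 342.0], 0.61)] [([401.8, 292.6, 81.7, 86.2], 0.78)]
slim_slot [([452.0, 312.0], 0.59)] [([400.2, 290.6, 81.5, 86.0], 0.83)]
broad_slot [([440.0, 329.0
[... 822 characters left out ...]
 0.25)]
broad_scraper [([388.0, 243.0], 0.7), ([343.0, 146.0], 0.63)] [([325.1, 115.5, 28.1, 61.2], 0.84), ([378.4, 229.0, 25.1, 33.9], 0.66)]
rest [([404.0, 251.0], 0.57)] []
block [([182.0, 251.0], 0.76)] [([151.1, 218.2, 59.3, 67.2], 0.57)]
slim_slot [([173.0, 260.0], 0.91)] [([153.4, 213.3, 57.9, 72.2], 0.82)]
broad_slot [([176.0, 234.0], 0.86)] [([152.3, 215.8, 60.4, 68.7], 0.81)]
reactor [([289.0, 212.0], 0.59)] [([239.3, 170.7, 80.5, 74.3], 0.9), ([422.2, 240.4, 21.1, 26.5], 0.58)]
bottle [([177.0, 194.0], 0.71)] [([155.1, 176.6, 33.4, 33.3], 0.79)]
beaker [([291.0, 331.0], 0.66)] [([275.7, 318.5, 29.4, 30.7], 0.59)]
jar [([394.0, 193.0], 0.9)] [([382.9, 176.5, 30.3, 26.0], 0.76)]
2.1
```

View pics/scene0.png

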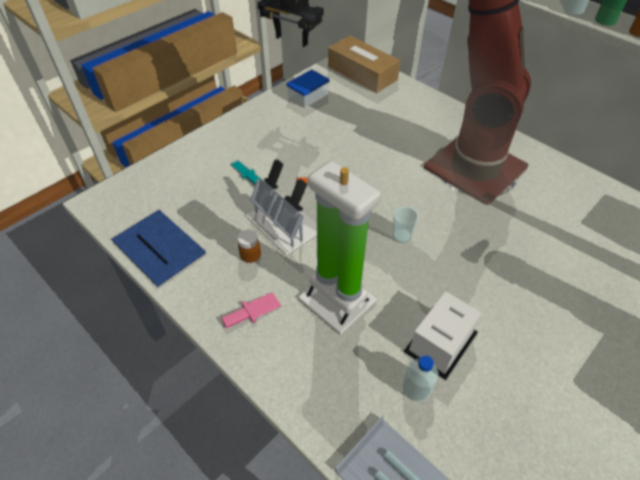

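View pics/top0.png

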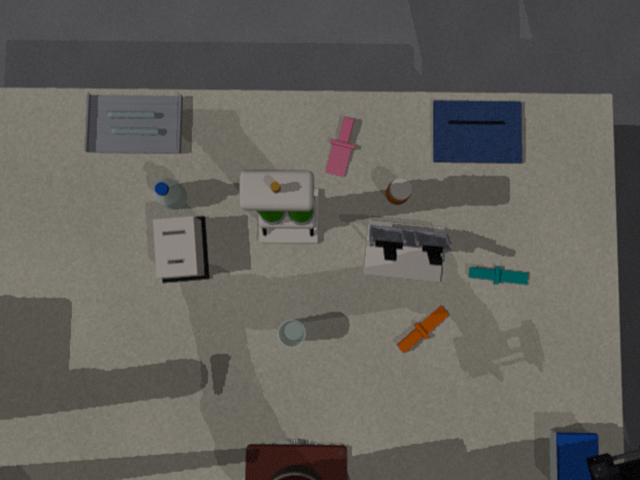

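```bash
python3 - <<'E'
from h import *
s=pickle.load(open('scene0.pkl','rb'));t=pickle.load(open('top0.pkl','rb'))
a=cv2.resize(s['color'][140:270,200:340],None,fx=5,fy=5,interpolation=cv2.INTER_CUBIC)[:600]
cv2.imwrite('pics/z1.png',a[:,:,::-1])
a=cv2.resize(t['color'][210:310,360:480],None,fx=6,fy=6,interpolation=cv2.INTER_CUBIC)[:600]
cv2.imwrite('pics/z2.png',a[:,:,::-1])
a=cv2.resize(t['color'][205:300,130:230],None,fx=6,fy=6,interpolation=cv2.INTER_CUBIC)
cv2.imwrite('pics/z3.png',a[:,:,::-1])
E
```

```text
(no output)
```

View pics/z1.png

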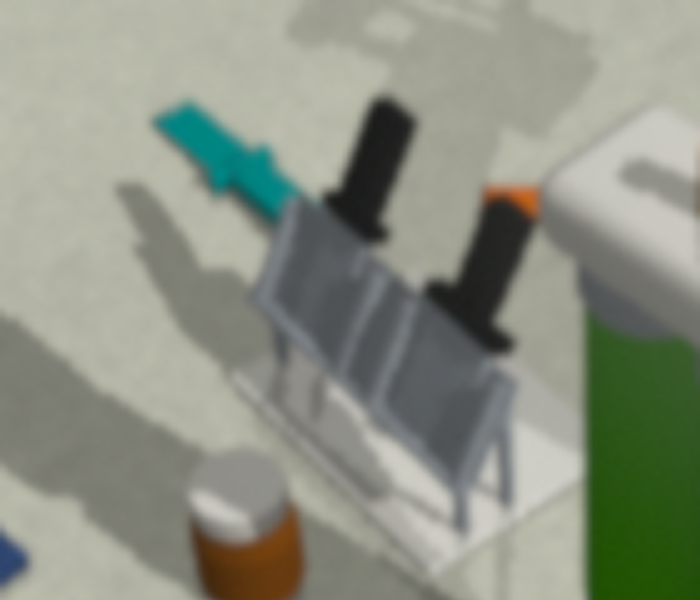

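View pics/z2.png

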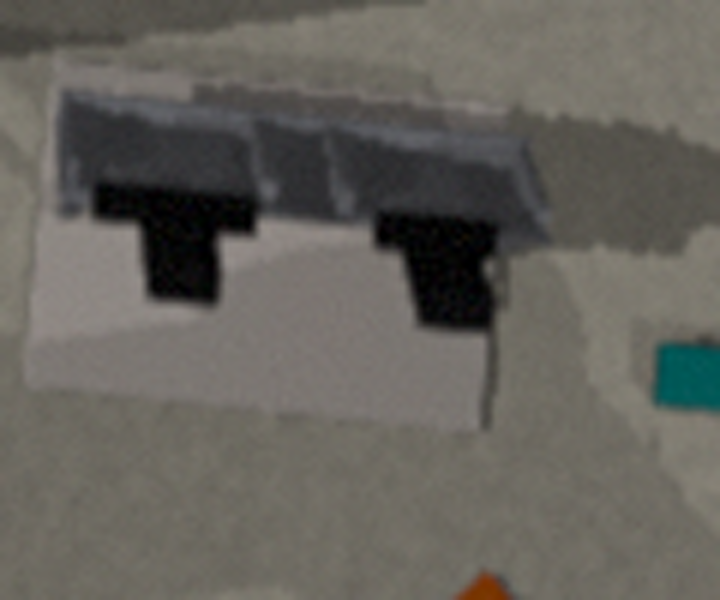

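View pics/z3.png

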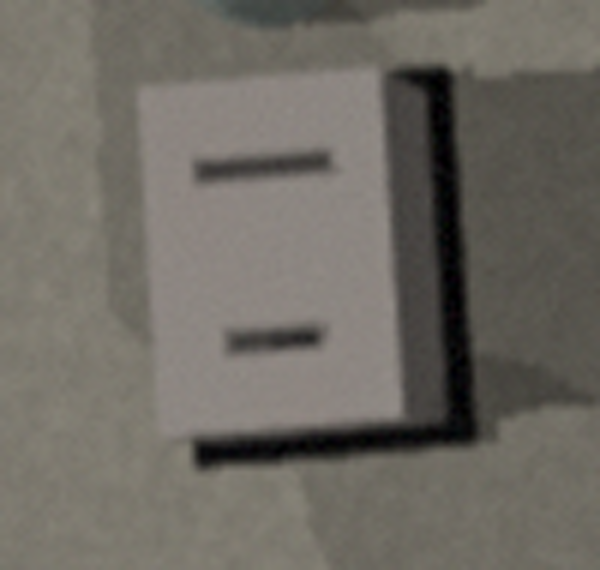

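```bash
cat > a.py <<'E'
from h import *
for n in ['scene','top']:
    p=pickle.load(open(n+'0.pkl','rb')); C=cloud(p); ok=p['z_map']>0
    # block top
    box={'top':(130,205,230,300),'scene':(390,280,490,385)}[n]
    m=np.zeros(ok.shape,bool); m[box[1]:box[3],box[0]:box[2]]=1
    b=m&ok&(abs(C[...,2]-.092)<.006)
    P=C[b]; r=cv2.minAreaRect((P[:,:2]*1000).astype(np.float32)); print(n,'block',r,np.median(P[:,2]), b.sum())
    # slots: dark on top
    g=p['color'].mean(-1); 
    box={'top':(360,205,480,300),'scene':(210,150,325,260)}[n]
    m=np.zeros(ok.shape,bool); m[box[1]:box[3],box[0]:box[2]]=1
    f=m&ok&(abs(C[...,2]-.006)<.004)&(g>110)
    dk=m&ok&(p['color'].max(-1)<60)&(C[...,2]>.05)
    num,lab,st,ce=cv2.connectedComponentsWithStats(dk.astype(np.uint8))
    for i in range(1,num):
        if st[i,4]<40: continue
        Q=C[lab==i]; print('dark',st[i],Q.mean(0).round(4),np.percentile(Q,[2,98],axis=0).round(3).tolist())
    # plate
    pl=m&ok&(C[...,2]>.07)&(C[...,2]<.13)&~dk
    Q=C[pl]; c=Q.mean(0); w=np.linalg.svd(Q-c)[2] if len(Q)<5000 else None
    print('plate',len(Q),c.round(4),w[2].round(3))
E
python3 a.py
```

```text
scene block ((604.2062377929688, 276.877685546875), (219.5009002685547, 90.54547119140625), 5.575573921203613) 0.09208834638316019 2475
dark [265 161  17  27 228] [ 0.5516 -0.2857  0.1502] [[0.532, -0.302, 0.121], [0.567, -0.273, 0.179]]
dark [286 181  20  29 267] [ 0.5612 -0.1926  0.1483] [[0.541, -0.218, 0.122], [0.576, -0.173, 0.18]]
plate 1305 [ 0.6051 -0.2389  0.0899] [-0.195  0.03  -0.98 ]
top block ((559.478759765625, 273.6089172363281), (130.49154663085938, 91.76995086669922), 6.034733772277832) 0.09118958094668732 2225
dark [371 227  33  34 616] [ 0.5745 -0.1949  0.1141] [[0.536, -0.228, 0.055], [0.607, -0.165, 0.179]]
dark [403 230  13  17 132] [ 0.5864 -0.2472  0.0771] [[0.569, -0.259, 0.053], [0.604, -0.233, 0.106]]
dark [415 232  35  33 590] [ 0.5648 -0.292   0.1151] [[0.527, -0.327, 0.055], [0.596, -0.264, 0.179]]
plate 249 [ 0.5754 -0.2449  0.0987] [-0.808  0.062 -0.586]
```

```bash
cat > b.py <<'E'
from h import *
from scipy.optimize import minimize
from scipy.spatial.transform import Rotation as R
P={n:pickle.load(open(n+'0.pkl','rb')) for n in ['scene','top']}
def boxv(a,b,c,d,e,f): return np.array([[x,y,z] for x in(a,b) for y in(c,d) for z in(e,f)])/1000
S=8
def soft(p,parts,win):
    x0,y0,x1,y1=win; im=np.zeros(((y1-y0)*S,(x1-x0)*S),np.uint8)
    for X in parts:
        q=proj(p,X); q=((q-[x0,y0]+.5)*S)
        cv2.fillConvexPoly(im,cv2.convexHull(q.astype(np.float32)).round().astype(np.int32),255)
    im=cv2.resize(im,None,fx=1/S,fy=1/S,interpolation=cv2.INTER_AREA).astype(float)/255
    return cv2.GaussianBlur(im,(0,0),.9)
def fit(name,x0,wins,w):
    parts=[boxv(-7,7,-w,w,0,10),boxv(-8,8,-13,13,10,70)]
    obs={}
    for n,win in wins.items():
        a=P[n]['color'][win[1]:win[3],win[0]:win[2]].astype(float).max(-1)
        obs[n]=np.clip((85-a)/70,0,1) 
    def cost(v,ns):
        M=R.from_euler('zy',[v[3],-v[4]]).as_matrix(); c=0
        for n in ns:
            s=soft(P[n],[q@M.T+v[:3] for q in parts],wins[n])
            c+=((s-obs[n])**2).sum()
        return c+ ((v[4]-.5)/.03)**2
    for ns in (['scene','top'],):
        best=None
        x=np.array(x0)
        for k in range(3):
            r=minimize(cost,x,args=(ns,),method='Nelder-Mead',options=dict(initial_simplex=np.vstack([x]+[x+d for d in np.diag([.006,.006,.006,.08,.04])]),maxiter=600,xatol=1e-5,fatol=1e-3)); x=r.x
        print(name,ns,x.round(4),r.fun,[round(cost(x,[n]),1) for n in ns])
    return x
if __name__=='__main__':
    for n,(a) in {'top':[(373,222,400,265),(416,222,450,268)],'scene':[(262,155,286,192),(280,170,310,216)]}.items():
        for w in a:
            c=P[n]['color'][w[1]:w[3],w[0]:w[2]].max(-1); print(n,np.histogram(c,bins=np.arange(0,260,15))[0])
E
python3 b.py
```

```text
top [192  79  36 263  57  70  88  53 110 213   0   0   0   0   0   0   0]
top [196  62  40 299 115 239  95 230 282   6   0   0   0   0   0   0   0]
scene [  0  58 136  35  27  68  51  29  26  32 179  60 187   0   0   0   0]
scene [  0   0 220  47  38  69 163  74  55  51 473 125  65   0   0   0   0]
```

```bash
cat > c.py <<'E'
from h import *
from b import P
for n,box,k in [('top',(152,216,202,284),0),('scene',(405,290,482,350),0)]:
    p=P[n];C=cloud(p); g=p['color'].astype(float).mean(-1)
    m=np.zeros(g.shape,bool); m[box[1]:box[3],box[0]:box[2]]=1
    b=m&(abs(C[...,2]-.092)<.006)&((p['color'].max(-1).astype(int)-p['color'].min(-1))<30)
    num,lab,st,ce=cv2.connectedComponentsWithStats(b.astype(np.uint8)); i=1+st[1:,4].argmax(); b=lab==i
    # plane-projected rect
    cnt=max(cv2.findContours(b.astype(np.uint8),cv2.RETR_EXTERNAL,cv2.CHAIN_APPROX_NONE)[0],key=len)
    hull=cv2.convexHull(cnt)[:,0]
    uv=np.argwhere(b)[:,::-1]
    # ray to plane z=.092
    def ray(uv,z=.092):
        uv=np.asarray(uv,float); A=world(p,uv[:,0],uv[:,1],np.full(len(uv),1.)); B=world(p,uv[:,0],uv[:,1],np.full(len(uv),2.))
        s=(z-A[:,2])/(B[:,2]-A[:,2]); return A+(B-A)*s[:,None]
    W=ray(uv); r=cv2.minAreaRect((W[:,:2]*1000).astype(np.float32)); print(n,r,W.mean(0))
    inside=cv2.fillConvexPoly(np.zeros(g.shape,np.uint8),cv2.erode(cv2.fillConvexPoly(np.zeros(g.shape,np.uint8),hull,1),np.ones((7,7)))[:0] if 0 else hull,1)
    inside=cv2.erode(inside,np.ones((9,9)))>0
    med=np.median(g[inside]); d=np.clip(med-12-g,0,None)*inside
    num,lab,st,ce=cv2.connectedComponentsWithStats((d>0).astype(np.uint8))
    cs=[]
    for i in range(1,num):
        if st[i,4]<12: continue
        q=np.argwhere(lab==i)[:,::-1]; w=d[lab==i]; X=ray(q); c=(X*w[:,None]).sum(0)/w.sum()
        Y=(X-c)[:,:2]; e=np.linalg.eigh((Y*w[:,None]).T@Y)[1][:,1]
        print(n,'slot',st[i],c.round(4),'len',np.ptp(Y@e).round(4),'yaw',np.degrees(np.arctan2(-e[0],e[1])).round(1)); cs.append(c)
E
python3 c.py
```

```text
top ((559.23193359375, 272.7281188964844), (130.0358428955078, 91.48131561279297), 5.668447971343994) [0.5589035 0.2731205 0.092    ]
top slot [162 229  25   7 118] [0.591  0.2773 0.092 ] len 0.0533 yaw 5.5
top slot [167 258  18   7  90] [0.5274 0.2698 0.092 ] len 0.0379 yaw 5.2
scene ((562.6151733398438, 273.1044616699219), (134.5746612548828, 90.44495391845703), 5.547219753265381) [0.56231177 0.27265463 0.092     ]
scene slot [448 306  17  13  96] [0.528  0.2702 0.092 ] len 0.0367 yaw 5.4
scene slot [430 324  24  18 146] [0.5917 0.2769 0.092 ] len 0.0527 yaw 5.5
```

```bash
cat > d.py <<'E'
import b
from b import *
import sys
src=open('b.py').read()
def fit2(name,x0,wins,w):
    parts=[boxv(-7,7,-w,w,0,10),boxv(-8,8,-13,13,10,70)]
    obs={}
    for n,win in wins.items():
        a=P[n]['color'][win[1]:win[3],win[0]:win[2]].astype(float).max(-1)
        lo,hi={'top':(12,55),'scene':(35,90)}[n]
        obs[n]=np.clip((hi-a)/(hi-lo),0,1)
    def cost(v,ns):
        M=R.from_euler('zy',[v[3],-v[4]]).as_matrix(); c=0
        for n in ns:
            s=soft(P[n],[q@M.T+v[:3] for q in parts],wins[n]); c+=((s-obs[n])**2).sum()
        return c+((v[4]-.5)/.03)**2+((v[2]-.1145)/.004)**2
    for ns in (['scene','top'],['top'],['scene']):
        x=np.array(x0)
        for k in range(3):
            r=minimize(cost,x,args=(ns,),method='Nelder-Mead',options=dict(initial_simplex=np.vstack([x]+[x+d for d in np.diag([.006,.006,.006,.08,.04])]),maxiter=500,xatol=1e-5,fatol=1e-3)); x=r.x
        print(name,ns,x.round(4),round(r.fun,1),[round(cost(x,[n]),1) for n in ns])
fit2('broad',[.578,-.195,.12,0.05,.5],{'top':(368,222,404,265),'scene':(276,174,310,216)},30)
fit2('slim',[.57,-.29,.12,0.05,.5],{'top':(412,226,444,268),'scene':(258,155,290,192)},22)
E
python3 d.py
```

```text
broad ['scene', 'top'] [ 0.5716 -0.1962  0.115  -0.1562  0.455 ] 127.9 [np.float64(77.9), np.float64(52.3)]
broad ['top'] [ 0.5722 -0.1947  0.1148 -0.0671  0.4588] 47.7 [np.float64(47.7)]
broad ['scene'] [ 0.5738 -0.1959  0.1174 -0.5799  0.5147] 53.3 [np.float64(53.3)]
slim ['scene', 'top'] [ 0.5641 -0.2891  0.1161 -0.4888  0.474 ] 86.3 [np.float64(29.9), np.float64(57.3)]
slim ['top'] [ 0.5633 -0.2892  0.1131 -0.0818  0.456 ] 43.7 [np.float64(43.7)]
slim ['scene'] [ 0.5662 -0.2885  0.1184  0.0482  0.5242] 74.3 [np.float64(74.3)]
```

```bash
sed -i 's|+((v\[2\]-.1145)/.004)\*\*2|+((v[2]-.1145)/.004)**2+((v[3]+.097)/.01)**2|; s|/.03)\*\*2|/.01)**2|; s/0.05,.5\]/-0.097,.5]/g' d.py; python3 d.py
cat >> d.py <<'E'
E
python3 - <<'E'
from h import *
p=pickle.load(open('top0.pkl','rb'));s=pickle.load(open('scene0.pkl','rb'))
from scipy.spatial.transform import Rotation as R
import b
def ov(p,win,k,name):
    x0,y0,x1,y1=win
    im=cv2.resize(p['color'][y0:y1,x0:x1],None,fx=k,fy=k,interpolation=cv2.INTER_NEAREST)[:,:,::-1].copy()
    for o,w in [((.5722,-.1950,.115),30),((.5635,-.289,.115),22)]:
        M=R.from_euler('zy',[-.097,-.5]).as_matrix()
        for q in [b.boxv(-7,7,-w,w,0,10),b.boxv(-8,8,-13,13,10,70)]:
            h=cv2.convexHull(((proj(p,q@M.T+np.array(o))-[x0,y0]+.5)*k).astype(np.float32)).astype(int)
            cv2.polylines(im,[h],True,(0,255,255),1)
    cv2.imwrite(f'pics/{name}.png',im)
ov(p,(360,215,460,290),8,'ov1'); ov(s,(240,150,330,220),8,'ov2')
E
```

```text
broad ['scene', 'top'] [ 0.5729 -0.1954  0.116  -0.1029  0.4882] 136.2 [np.float64(85.2), np.float64(52.8)]
broad ['top'] [ 0.5732 -0.1952  0.1133 -0.0984  0.493 ] 51.0 [np.float64(51.0)]
broad ['scene'] [ 0.5711 -0.1988  0.1143 -0.1012  0.5013] 81.3 [np.float64(81.3)]
slim ['scene', 'top'] [ 0.5645 -0.2893  0.1155 -0.1009  0.4879] 113.5 [np.float64(65.7), np.float64(49.4)]
slim ['top'] [ 0.5649 -0.2889  0.1138 -0.1017  0.491 ] 48.6 [np.float64(48.6)]
slim ['scene'] [ 0.5656 -0.2884  0.1178 -0.0964  0.4954] 65.3 [np.float64(65.3)]
```

View pics/ov1.png

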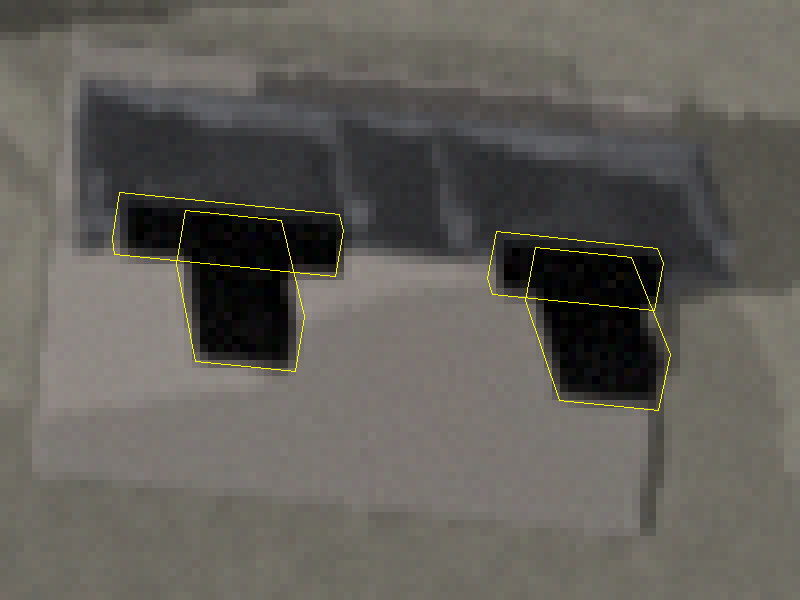

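View pics/ov2.png

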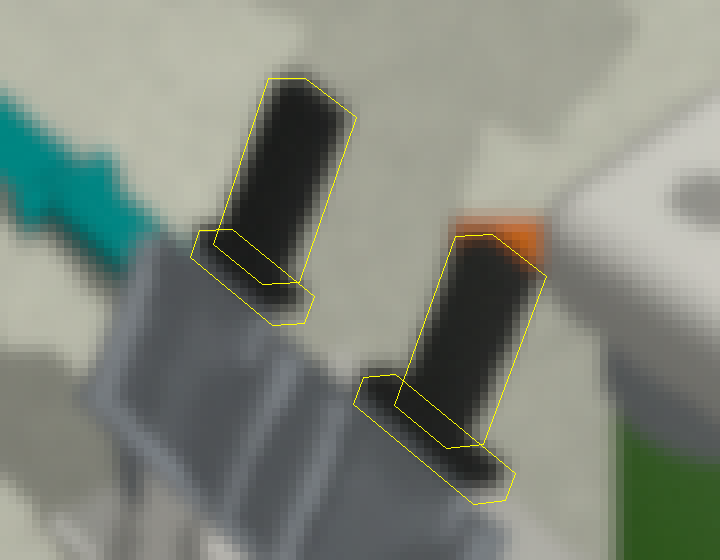

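```bash
cat > pl.py <<'E'
from h import *
from scipy.spatial.transform import Rotation as R
def cur():
    o=observe(); q=np.array(o['orientation']); return np.array(o['eef_pos']),R.from_quat(q[[1,2,3,0]]),o
def tool(yaw,lean,sgn=1):
    M=R.from_euler('zy',[yaw,-lean]).as_matrix()
    x=-M[:,2]; y=sgn*M[:,1]; return R.from_matrix(np.stack([x,y,np.cross(x,y)],1))
def plan(tp,tr,pos=None,rot=None,step=.05,ang=.14,n=None):
    p,r,o=cur()
    if pos is not None:p,r=pos,rot
    tp=np.array(tp); dr=(r.inv()*tr).as_rotvec(); d=tp-p
    N=n or max(1,int(np.ceil(max(np.linalg.norm(d)/step,np.linalg.norm(dr)/ang))))
    ds=[];
    for i in range(N):
        ri=r*R.from_rotvec(dr*i/N); ds.append(np.round(ri.inv().apply(d/N)*100,2).tolist())
    print('rows',N,'rot',np.round(dr/N,4).tolist(),'dpos',ds)
    print('d',d.round(4),'dr',dr.round(4))
E
python3 - <<'E'
from pl import *
p,r,o=cur(); print(p,r.as_matrix().round(3))
for s in(1,-1): print(s,(r.inv()*tool(-.097,.5,s)).as_rotvec().round(3),(r.inv()*tool(.096,0,s)).as_rotvec().round(3))
# reactor extents & others from clouds
for n in ['scene','top']:
    q=pickle.load(open(n+'0.pkl','rb'));C=cloud(q)
    m=(C[...,2]>.15)&(C[...,0]>.45)&(C[...,0]<.9)&(C[...,1]>-.12)&(C[...,1]<.2)&(q['z_map']>0)
    print(n,np.percentile(C[m],[1,99],axis=0).round(3).tolist())
    m=(C[...,2]>.03)&(C[...,0]>.3)&(C[...,0]<.5)&(C[...,1]>-.1)&(C[...,1]<.2)&(q['z_map']>0)
    print(n,'beaker',np.percentile(C[m],[1,99],axis=0).round(3).tolist(), C[m][:,2].max())
    z=world(q,np.array([286]),np.array([212]))
M=tool(-.097,.5); zs=-M.as_matrix()[:,0]
for nm,o_ in [('slim',(.5648,-.289,.1155)),('broad',(.573,-.1955,.115))]:
    print(nm,'grasp tcp',(np.array(o_)+.026*zs).round(4),'pre',(np.array(o_)+.106*zs).round(4))
E
```

```text
[ 0.15751888 -0.63060754  0.2225435 ] [[-0.     0.242 -0.97 ]
 [ 0.    -0.97  -0.242]
 [-1.    -0.    -0.   ]]
1 [-2.721 -0.052  0.703] [-2.993 -0.    -0.   ]
-1 [0.335 0.501 0.037] [ 0.149 -0.     0.   ]
scene [[0.615, -0.03, 0.154], [0.679, 0.092, 0.422]]
scene beaker [[0.344, -0.017, 0.032], [0.405, 0.043, 0.088]] 0.08945472881374135
top [[0.607, -0.035, 0.164], [0.676, 0.09, 0.424]]
top beaker [[0.343, -0.018, 0.032], [0.404, 0.043, 0.089]] 0.08989787207952837
slim grasp tcp [ 0.5523 -0.289   0.1383] pre [ 0.514  -0.289   0.2085]
broad grasp tcp [ 0.5605 -0.1955  0.1378] pre [ 0.5222 -0.1955  0.208 ]
```

```bash
sed -i "s/'zy'/'ZY'/" b.py d.py pl.py; grep -c "'ZY'" b.py d.py pl.py; sed -i 's|+.097)/.01)|+.097)/.03)|' d.py; python3 d.py
python3 - <<'E'
from h import *
p=pickle.load(open('top0.pkl','rb'));s=pickle.load(open('scene0.pkl','rb'))
from scipy.spatial.transform import Rotation as R
import b
ims=[]
for p,(x0,y0,x1,y1),k in [(p,(360,215,460,290),6),(s,(240,150,330,220),6)]:
    im=cv2.resize(p['color'][y0:y1,x0:x1],None,fx=k,fy=k,interpolation=cv2.INTER_NEAREST)[:,:,::-1].copy()
    for o,w in [((.5722,-.1960,.115),30),((.5635,-.290,.115),22)]:
        M=R.from_euler('ZY',[-.097,-.5]).as_matrix()
        for q in [b.boxv(-7,7,-w,w,0,10),b.boxv(-8,8,-13,13,10,70)]:
            h=cv2.convexHull(((proj(p,q@M.T+np.array(o))-[x0,y0]+.5)*k).astype(np.float32)).astype(int)
            cv2.polylines(im,[h],True,(0,255,255),1)
    ims.append(im[:420,:400])
cv2.imwrite('pics/ov3.png',np.hstack([ims[0],ims[1]]))
E
```

```text
b.py:1
d.py:1
pl.py:1
broad ['scene', 'top'] [ 0.5731 -0.1967  0.1164 -0.105   0.4883] 130.8 [np.float64(85.0), np.float64(47.4)]
broad ['top'] [ 0.5725 -0.1966  0.1138 -0.104   0.4907] 45.2 [np.float64(45.2)]
broad ['scene'] [ 0.5729 -0.1983  0.1145 -0.097   0.5   ] 81.9 [np.float64(81.9)]
slim ['scene', 'top'] [ 0.5636 -0.2912  0.1163 -0.1332  0.4845] 105.0 [np.float64(66.1), np.float64(42.9)]
slim ['top'] [ 0.5646 -0.2907  0.1139 -0.1099  0.4921] 39.9 [np.float64(39.9)]
slim ['scene'] [ 0.5654 -0.2908  0.118  -0.0989  0.5047] 65.3 [np.float64(65.3)]
```

View pics/ov3.png

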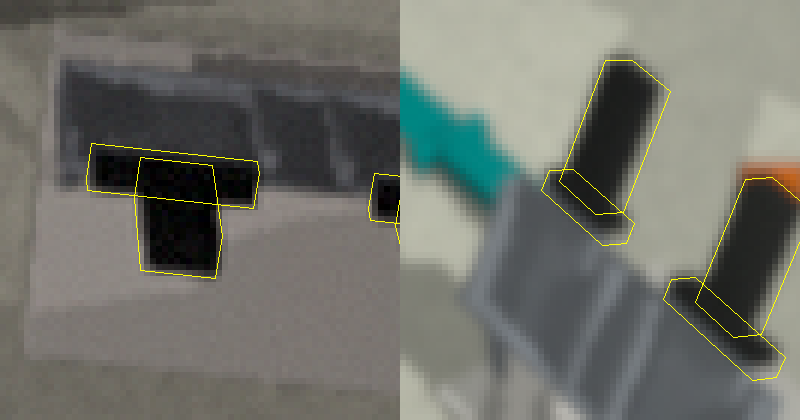

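```bash
cat > t1.py <<'E'
from pl import *
M=tool(-.1,.495,-1); zs=-M.as_matrix()[:,0]; o=np.array([.5645,-.291,.1155])
print('pre',o+.106*zs,'grasp',o+.026*zs); plan(o+.106*zs,M)
E
python3 t1.py
```

```text
pre [ 0.5143982  -0.28597305  0.20877668] grasp [ 0.55221088 -0.28976698  0.13837919]
rows 10 rot [0.0338, 0.049, 0.0085] dpos [[0.14, -2.48, -4.3], [0.32, -2.62, -4.2], [0.5, -2.77, -4.09], [0.68, -2.91, -3.96], [0.84, -3.05, -3.83], [1.0, -3.18, -3.68], [1.15, -3.31, -3.51], [1.29, -3.44, -3.34], [1.42, -3.56, -3.16], [1.54, -3.68, -2.96]]
d [ 0.3569  0.3446 -0.0138] dr [0.3377 0.49   0.0854]
```

Emit:
step_arm(
  rotation=[
    [0.034,0.049,0.0085],
    [0.034,0.049,0.0085],
    [0.034,0.049,0.0085],
    [0.034,0.049,0.0085],
    [0.034,0.049,0.0085],
    [0.034,0.049,0.0085],
    [0.034,0.049,0.0085],
    [0.034,0.049,0.0085],
    [0.034,0.049,0.0085],
    [0.034,0.049,0.0085],
  ],
  delta_pos=[
    [-0.3,-2.48,-4.3],
    [-0.2,-2.62,-4.2],
    [0.0,-2.77,-4.09],
    [0.3,-2.91,-3.96],
    [0.5,-3.05,-3.83],
    [1.0,-3.18,-3.68],
    [1.15,-3.31,-3.51],
    [1.29,-3.44,-3.34],
    [1.42,-3.56,-3.16],
    [1.54,-3.68,-2.96],
  ],
  jaw=[6,6,6,6,6,6,6,6,6,6],
  force=40,
)

```text
clock: 3.1
eef_pos: [0.5169, -0.2889, 0.2344]
orientation: [-0.033, 0.862, -0.054, -0.503]
contact_force: [1.3, -0.0, -0.2]
finger_gap: 0.0595
```

```bash
python3 t1.py; python3 -c "
from h import *
print(np.round(observe()['joints'],3),observe()['clock'])"
```

```text
pre [ 0.5143982  -0.28597305  0.20877668] grasp [ 0.55221088 -0.28976698  0.13837919]
rows 1 rot [-0.0246, -0.0184, -0.0109] dpos [[2.09, -0.25, 1.51]]
d [-0.0025  0.0029 -0.0256] dr [-0.0246 -0.0184 -0.0109]
[ 0.893 -0.082 -0.306  2.004 -0.351  0.778 -0.92 ] 3.1
```

Emit:
step_arm(
  rotation=[
    [-0.025,-0.018,-0.011],
    [0,0,0],
  ],
  delta_pos=[
    [2.1,-0.25,1.5],
    [0,0,0],
  ],
  jaw=[6,6],
)

```text
clock: 3.3
eef_pos: [0.5181, -0.2787, 0.2089]
orientation: [-0.023, 0.859, -0.039, -0.511]
contact_force: [-1.1, -0.5, -0.1]
finger_gap: 0.0602
```

```bash
cat > look.py <<'E'
from h import *; import sys
a=sys.argv
ims=[]
for n in ['scene','top']:
    p=grab_frame(n); pickle.dump(p,open(f'{n}{a[1]}.pkl','wb'))
    x,y=[int(v) for v in (a[2:4] if n=='scene' else a[4:6])]
    x=min(max(x,50),590);y=min(max(y,60),420)
    ims.append(cv2.resize(p['color'][y-60:y+60,x-50:x+50],None,fx=4,fy=4,interpolation=cv2.INTER_CUBIC))
cv2.imwrite(f'pics/look{a[1]}.png',np.hstack(ims)[:,:,::-1])
E
python3 look.py 1 280 180 425 245; python3 t1.py
```

```text
pre [ 0.5143982  -0.28597305  0.20877668] grasp [ 0.55221088 -0.28976698  0.13837919]
rows 1 rot [0.0071, -0.0075, 0.0015] dpos [[0.11, 0.58, 0.59]]
d [-0.0052 -0.0054 -0.0038] dr [ 0.0071 -0.0075  0.0015]
```

View pics/look1.png

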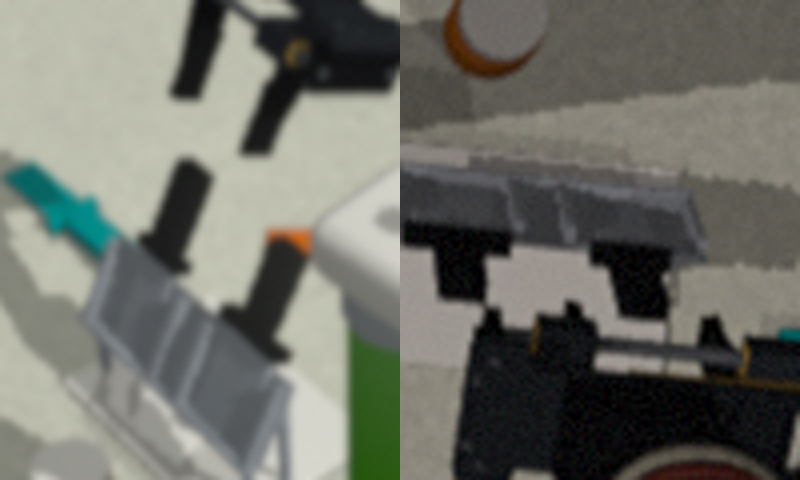

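Emit:
step_arm(
  rotation=[
    [0.007,-0.007,0.0],
    [0,0,0],
  ],
  delta_pos=[
    [0.1,0.55,0.55],
    [0,0,0],
  ],
  jaw=[6,6],
)

```text
clock: 3.6
eef_pos: [0.5142, -0.2887, 0.2111]
orientation: [-0.027, 0.858, -0.044, -0.511]
contact_force: [0.1, -0.7, 0.2]
finger_gap: 0.06
```

```bash
cat >> t1.py <<'E'
plan(o+.026*zs,M,n=5)
E
python3 t1.py
```

```text
pre [ 0.5143982  -0.28597305  0.20877668] grasp [ 0.55221088 -0.28976698  0.13837919]
rows 1 rot [-0.0031, -0.0023, -0.0015] dpos [[0.2, -0.27, 0.12]]
d [ 0.0002  0.0027 -0.0023] dr [-0.0031 -0.0023 -0.0015]
rows 5 rot [-0.0006, -0.0005, -0.0003] dpos [[1.64, -0.06, 0.03], [1.64, -0.06, 0.03], [1.64, -0.06, 0.03], [1.64, -0.06, 0.03], [1.64, -0.06, 0.02]]
d [ 0.038  -0.0011 -0.0727] dr [-0.0031 -0.0023 -0.0015]
```

Emit:
step_arm(
  rotation=[
    [0,0,0],
    [0,0,0],
    [0,0,0],
    [0,0,0],
    [0,0,0],
    [0,0,0],
  ],
  delta_pos=[
    [1.64,-0.06,0.03],
    [1.64,-0.06,0.03],
    [1.64,-0.06,0.03],
    [1.64,-0.06,0.03],
    [1.2,-0.06,0.02],
    [0,0,0],
  ],
  jaw=[6,6,6,6,6,6],
)

```text
clock: 4.2
eef_pos: [0.5505, -0.2989, 0.1451]
orientation: [-0.028, 0.859, -0.051, -0.508]
contact_force: [0.3, -0.1, -0.3]
finger_gap: 0.0603
```

```bash
python3 t1.py; python3 look.py 2 280 180 425 245
```

```text
pre [ 0.5143982  -0.28597305  0.20877668] grasp [ 0.55221088 -0.28976698  0.13837919]
rows 2 rot [-0.0066, -0.0042, -0.0056] dpos [[-3.69, -0.42, 0.1], [-3.69, -0.44, 0.11]]
d [-0.0361  0.0129  0.0637] dr [-0.0132 -0.0084 -0.0112]
rows 5 rot [-0.0026, -0.0017, -0.0022] dpos [[0.12, -0.19, 0.05], [0.12, -0.19, 0.05], [0.12, -0.19, 0.05], [0.12, -0.19, 0.05], [0.13, -0.19, 0.05]]
d [ 0.0017  0.0091 -0.0067] dr [-0.0132 -0.0084 -0.0112]
```

View pics/look2.png

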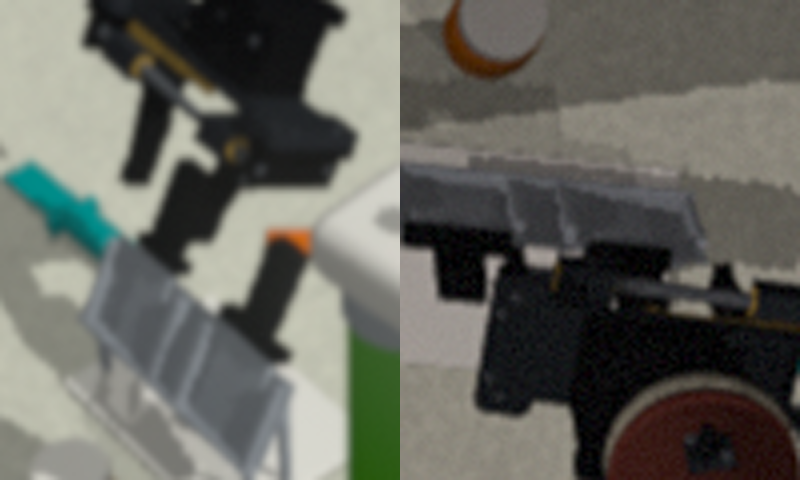

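Emit:
step_arm(
  rotation=[
    [-0.006,-0.004,-0.006],
    [-0.006,-0.004,-0.006],
    [0,0,0],
  ],
  delta_pos=[
    [0,-0.55,0.1],
    [0.3,-0.4,0.1],
    [0,0,0],
  ],
  jaw=[6,6,6],
)

```text
clock: 4.6
eef_pos: [0.5516, -0.29, 0.1452]
orientation: [-0.025, 0.859, -0.043, -0.51]
contact_force: [-0.3, -0.6, -0.4]
finger_gap: 0.0598
```

```bash
python3 t1.py; python3 t1.py
```

```text
pre [ 0.5143982  -0.28597305  0.20877668] grasp [ 0.55221088 -0.28976698  0.13837919]
rows 2 rot [0.0001, -0.0018, -0.0006] dpos [[-3.69, -0.01, 0.12], [-3.69, -0.01, 0.13]]
d [-0.0372  0.004   0.0636] dr [ 0.0002 -0.0036 -0.0011]
rows 5 rot [0.0, -0.0007, -0.0002] dpos [[0.12, -0.01, 0.05], [0.12, -0.01, 0.05], [0.12, -0.01, 0.05], [0.12, -0.01, 0.05], [0.12, -0.01, 0.05]]
d [ 0.0006  0.0002 -0.0068] dr [ 0.0002 -0.0036 -0.0011]
pre [ 0.5143982  -0.28597305  0.20877668] grasp [ 0.55221088 -0.28976698  0.13837919]
rows 2 rot [0.0001, -0.0018, -0.0006] dpos [[-3.69, -0.01, 0.12], [-3.69, -0.01, 0.13]]
d [-0.0372  0.004   0.0636] dr [ 0.0002 -0.0036 -0.0011]
rows 5 rot [0.0, -0.0007, -0.0002] dpos [[0.12, -0.01, 0.05], [0.12, -0.01, 0.05], [0.12, -0.01, 0.05], [0.12, -0.01, 0.05], [0.12, -0.01, 0.05]]
d [ 0.0006  0.0002 -0.0068] dr [ 0.0002 -0.0036 -0.0011]
```

Emit:
step_arm(
  rotation=[
    [0,-0.003,0],
    [0,0,0],
    [0,0,0],
    [0,0,0],
    [0,0,0],
    [0,0,0],
    [0,0,0],
    [0,0,0],
  ],
  delta_pos=[
    [0.5,0,0.2],
    [0,0,0],
    [0,0,0],
    [0,0,0],
    [0,0,0],
    [0,0,0],
    [0,0,0],
    [0,0,0],
  ],
  jaw=[6,5,4,3,2,1.5,1.5,1.5],
  force=40,
)

```text
clock: 5.4
eef_pos: [0.5524, -0.2902, 0.14]
orientation: [-0.025, 0.858, -0.044, -0.511]
contact_force: [1.0, -0.4, 0.0]
finger_gap: 0.0257
```

```bash
python3 t1.py; python3 look.py 3 280 180 425 245
```

```text
pre [ 0.5143982  -0.28597305  0.20877668] grasp [ 0.55221088 -0.28976698  0.13837919]
rows 2 rot [0.0003, -0.0006, -0.0009] dpos [[-3.93, -0.02, 0.05], [-3.93, -0.02, 0.05]]
d [-0.038   0.0043  0.0687] dr [ 0.0006 -0.0011 -0.0018]
rows 5 rot [0.0001, -0.0002, -0.0004] dpos [[0.03, -0.01, 0.02], [0.03, -0.01, 0.02], [0.03, -0.01, 0.02], [0.03, -0.01, 0.02], [0.03, -0.01, 0.02]]
d [-0.0002  0.0005 -0.0017] dr [ 0.0006 -0.0011 -0.0018]
```

View pics/look3.png

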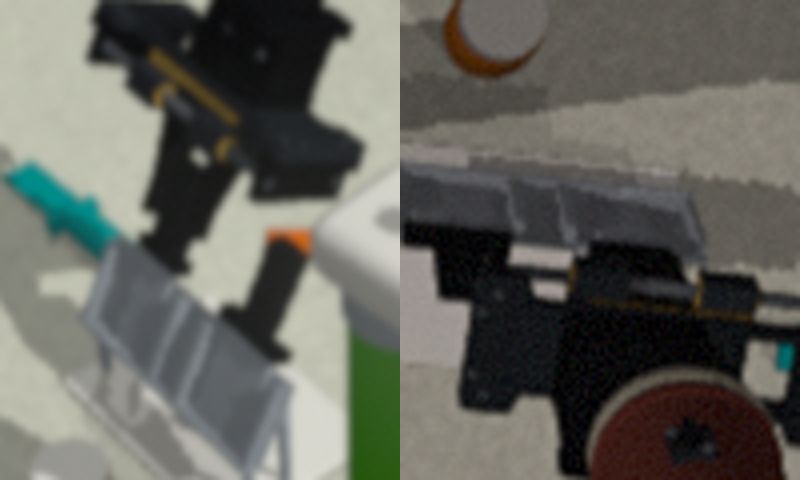

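Emit:
step_arm(
  rotation=[
    [0,0,0],
    [0,0,0],
    [0,0,0],
    [0,0,0],
    [0,0,0],
    [0,0,0],
    [0,0,0],
  ],
  delta_pos=[
    [-0.8,0,-0.15],
    [-1.5,0,-0.15],
    [-2.0,0,-0.1],
    [-2.0,0,-0.1],
    [-2.0,0,-0.1],
    [-2.0,0,-0.1],
    [0,0,0],
  ],
  jaw=[1.5,1.5,1.5,1.5,1.5,1.5,1.5],
)

```text
clock: 6.2
eef_pos: [0.5065, -0.2846, 0.2389]
orientation: [-0.025, 0.857, -0.043, -0.512]
contact_force: [0.3, -0.5, -0.5]
finger_gap: 0.0257
```

```bash
python3 look.py 4 280 180 425 245; python3 -c "
from pl import *
p,r,o=cur(); M=tool(.096,0,-1); print(p,np.round(o['joints'],2),o['clock'])
plan([.45,-.29,.30],M)
p2=np.array([.45,-.29,.30]); plan([.45,.26,.30],M,p2,M)"
```

```text
[ 0.50635397 -0.28379419  0.23593954] [ 0.9  -0.09 -0.3   2.   -0.35  0.82 -0.89] 6.3
rows 4 rot [-0.0477, -0.1224, -0.0116] dpos [[-2.07, 0.29, 0.47], [-2.0, 0.24, 0.73], [-1.89, 0.18, 0.98], [-1.76, 0.1, 1.21]]
d [-0.0564 -0.0062  0.0641] dr [-0.191  -0.4895 -0.0466]
rows 11 rot [0.0, 0.0, 0.0] dpos [[0.0, -4.98, -0.48], [0.0, -4.98, -0.48], [0.0, -4.98, -0.48], [0.0, -4.98, -0.48], [0.0, -4.98, -0.48], [0.0, -4.98, -0.48], [0.0, -4.98, -0.48], [0.0, -4.98, -0.48], [0.0, -4.98, -0.48], [0.0, -4.98, -0.48], [0.0, -4.98, -0.48]]
d [0.   0.55 0.  ] dr [0. 0. 0.]
```

View pics/look4.png

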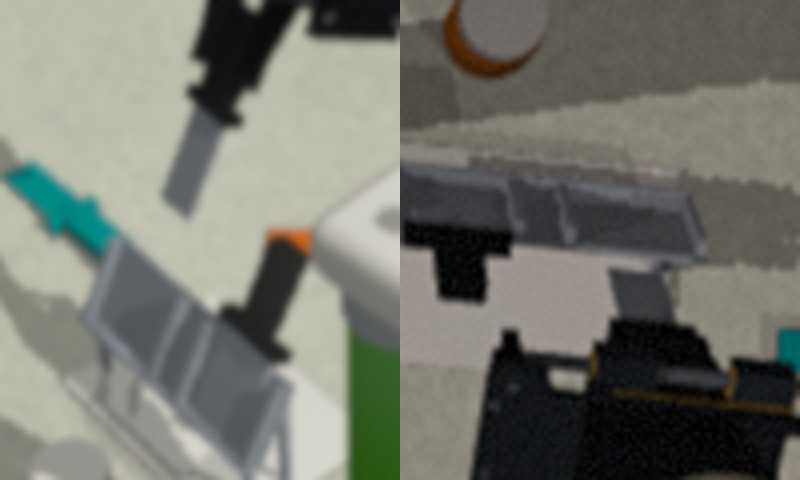

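Emit:
step_arm(
  rotation=[
    [-0.038,-0.098,-0.009],
    [-0.038,-0.098,-0.009],
    [-0.038,-0.098,-0.009],
    [-0.038,-0.098,-0.009],
    [-0.038,-0.098,-0.009],
    [0,0,0],
    [0,0,0],
    [0,0,0],
    [0,0,0],
    [0,0,0],
  ],
  delta_pos=[
    [-2.0,0.2,0.2],
    [-1.9,0.2,0.3],
    [-1.5,0.15,0.5],
    [-1.5,0.1,0.8],
    [-1.4,0.1,0.8],
    [0,-3,-0.3],
    [0,-4,-0.4],
    [0,-4,-0.4],
    [0,-4,-0.4],
    [0,-4,-0.4],
  ],
  jaw=[1.5,1.5,1.5,1.5,1.5,1.5,1.5,1.5,1.5,1.5],
)

```text
clock: 7.3
eef_pos: [0.452, -0.096, 0.2957]
orientation: [-0.028, -0.692, -0.038, 0.72]
contact_force: [0.9, -0.3, -0.9]
finger_gap: 0.026
```

```bash
python3 -c "
from pl import *
p,r,o=cur(); M=tool(.096,0,-1); print(p,np.round(o['joints'],2),o['clock'])
plan([.47,.26,.30],M,step=.045)"
```

```text
[ 0.45202073 -0.09599124  0.29569049] [ 0.67 -0.03 -0.53  1.73 -0.02  1.48 -1.34] 7.3
rows 8 rot [-0.0002, 0.0049, 0.002] dpos [[-0.01, -4.41, -0.64], [-0.01, -4.41, -0.64], [-0.02, -4.41, -0.64], [-0.03, -4.41, -0.64], [-0.03, -4.41, -0.65], [-0.04, -4.41, -0.65], [-0.04, -4.41, -0.65], [-0.05, -4.41, -0.65]]
d [0.018  0.356  0.0043] dr [-0.0019  0.0396  0.0162]
```

Emit:
step_arm(
  rotation=[
    [0,0.005,0.002],
    [0,0.005,0.002],
    [0,0.005,0.002],
    [0,0.005,0.002],
    [0,0.005,0.002],
    [0,0.005,0.002],
    [0,0.005,0.002],
    [0,0.005,0.002],
    [0,0,0],
  ],
  delta_pos=[
    [0,-4.4,-0.64],
    [0,-4.4,-0.64],
    [0,-4.4,-0.64],
    [0,-4.4,-0.64],
    [0,-4.4,-0.64],
    [0,-4.4,-0.64],
    [0,-4.4,-0.64],
    [0,-4.0,-0.64],
    [0,0,0],
  ],
  jaw=[1.5,1.5,1.5,1.5,1.5,1.5,1.5,1.5,1.5],
)

```text
clock: 8.2
eef_pos: [0.4648, 0.2779, 0.2884]
orientation: [-0.034, -0.703, -0.04, 0.709]
contact_force: [0.0, -0.2, -0.7]
finger_gap: 0.0255
```

```bash
cat > t2.py <<'E'
from pl import *
import sys
p,r,o=cur(); M=tool(.096,0,-1); print(p,np.round(o['joints'],2),o['clock'],np.round(o['contact_force'],1))
t=np.array([.5277,.2700,float(sys.argv[1])]) if len(sys.argv)<3 else np.array([float(a) for a in sys.argv[1:4]])
plan(t,M,step=.045)
E
python3 t2.py .24
```

```text
[0.46482876 0.27794028 0.2883591 ] [ 0.21  0.18 -0.93  1.59  0.13  1.45 -2.19] 8.2 [ 0.  -0.2 -0.7]
rows 2 rot [0.0043, 0.0045, 0.0045] dpos [[2.38, 0.74, -3.11], [2.4, 0.72, -3.1]]
d [ 0.0629 -0.0079 -0.0484] dr [0.0087 0.009  0.0089]
```

Emit:
step_arm(
  rotation=[
    [0.004,0.004,0.004],
    [0.004,0.004,0.004],
    [0,0,0],
    [0,0,0],
  ],
  delta_pos=[
    [2.4,0.74,-3.1],
    [2.4,0.72,-3.1],
    [2.0,0,0],
    [0,0,0],
  ],
  jaw=[1.5,1.5,1.5,1.5],
)

```text
clock: 8.6
eef_pos: [0.5282, 0.2734, 0.2131]
orientation: [-0.036, -0.704, -0.038, 0.708]
contact_force: [-0.8, -0.9, -1.4]
finger_gap: 0.0258
```

```bash
python3 look.py 5 445 290 170 250; python3 t2.py .215
```

```text
[0.52913396 0.27367406 0.21628027] [ 0.16  0.35 -0.88  1.58  0.27  1.35 -2.22] 8.7 [ 0.5 -0.2  0.1]
rows 1 rot [0.0069, 0.002, 0.0036] dpos [[0.13, 0.35, 0.18]]
d [-0.0014 -0.0037 -0.0013] dr [0.0069 0.002  0.0036]
```

View pics/look5.png

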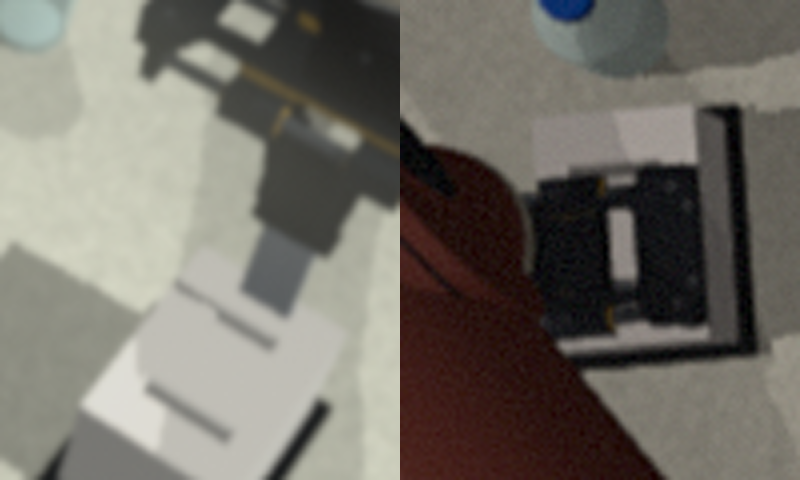

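```bash
cat > ov.py <<'E'
from pl import *; import b,sys
# usage: tag depth w cx cy
tag,dep,w=sys.argv[1],float(sys.argv[2]),float(sys.argv[3]); cx,cy=int(sys.argv[4]),int(sys.argv[5])
p=pickle.load(open(f'scene{tag}.pkl','rb')); P,r,o=cur()
x,y,z=r.as_matrix().T
zs=-x; ys=y; xs=np.cross(ys,zs); Ms=np.stack([xs,ys,zs],1); org=P-dep*zs
print('origin',org.round(4),'lean',np.round(zs,3))
k=8; x0,y0=cx-45,cy-35
im=cv2.resize(p['color'][y0:y0+70,x0:x0+90],None,fx=k,fy=k,interpolation=cv2.INTER_CUBIC)[:,:,::-1].copy()
def poly(X,c):
    h=cv2.convexHull(((proj(p,X)-[x0,y0]+.5)*k).astype(np.float32)).astype(int); cv2.polylines(im,[h],True,c,1)
sh=w+7
for q in [b.boxv(-2,2,-w,w,-70,0),b.boxv(-7,7,-sh,sh,0,10),b.boxv(-8,8,-13,13,10,70)]: poly(q@Ms.T+org,(0,255,255))
B=R.from_euler('z',.096).as_matrix(); bo=np.array([.5595,.2735,0])
poly(b.boxv(-65,65,-45,45,92,92)@B.T+bo,(0,0,255))
poly(b.boxv(-35.5,-28.5,-16.5,16.5,92,92)@B.T+bo,(0,0,255)); poly(b.boxv(28.5,35.5,-24.5,24.5,92,92)@B.T+bo,(0,0,255))
cv2.imwrite(f'pics/ov_{tag}.png',im)
E
python3 ov.py 5 .0275 15 455 300
```

```text
origin [0.5291 0.2738 0.1888] lean [ 0.002 -0.003  1.   ]
```

View pics/ov_5.png

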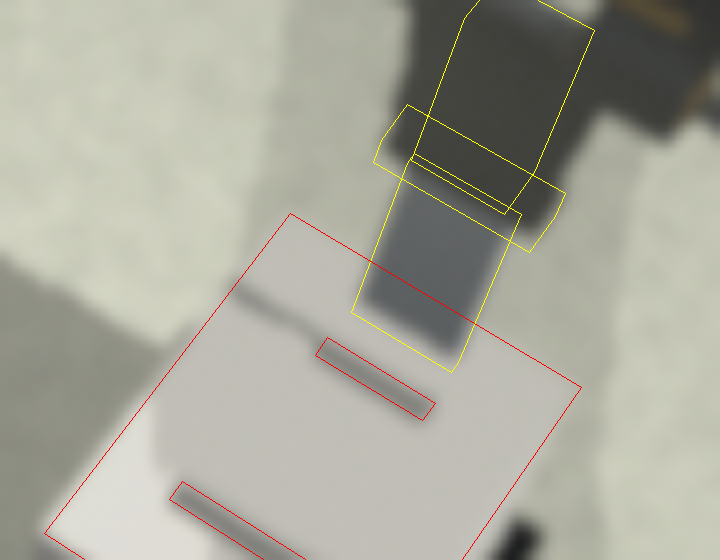

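Emit:
step_arm(
  rotation=[
    [0.007,0.002,0.004],
    [0,0,0],
    [0,0,0],
  ],
  delta_pos=[
    [0,0.35,0.15],
    [0,0,0],
    [0,0,0],
  ],
  jaw=[1.5,1.5,1.5],
)

```text
clock: 9.0
eef_pos: [0.5281, 0.2706, 0.2196]
orientation: [0.034, 0.708, 0.034, -0.705]
contact_force: [0.6, 0.4, -0.9]
finger_gap: 0.0259
```

```bash
python3 t2.py .215; python3 look.py 6 445 290 170 250; python3 t2.py .215; python3 ov.py 6 .0275 15 455 300
```

```text
[0.5280998  0.27058455 0.21956514] [ 0.16  0.34 -0.88  1.58  0.27  1.35 -2.23] 9.0 [ 0.6  0.4 -0.9]
rows 1 rot [-0.0001, -0.0043, 0.0001] dpos [[0.46, 0.05, 0.05]]
d [-0.0004 -0.0006 -0.0046] dr [-0.0001 -0.0043  0.0001]
[0.5281144  0.27059907 0.21939235] [ 0.16  0.34 -0.88  1.58  0.27  1.35 -2.23] 9.1 [ 0.2  0.6 -1.3]
rows 1 rot [-0.0001, -0.0041, 0.0001] dpos [[0.44, 0.06, 0.05]]
d [-0.0004 -0.0006 -0.0044] dr [-0.0001 -0.0041  0.0001]
origin [0.5282 0.2706 0.1919] lean [-0.004 -0.     1.   ]
```

View pics/ov_6.png

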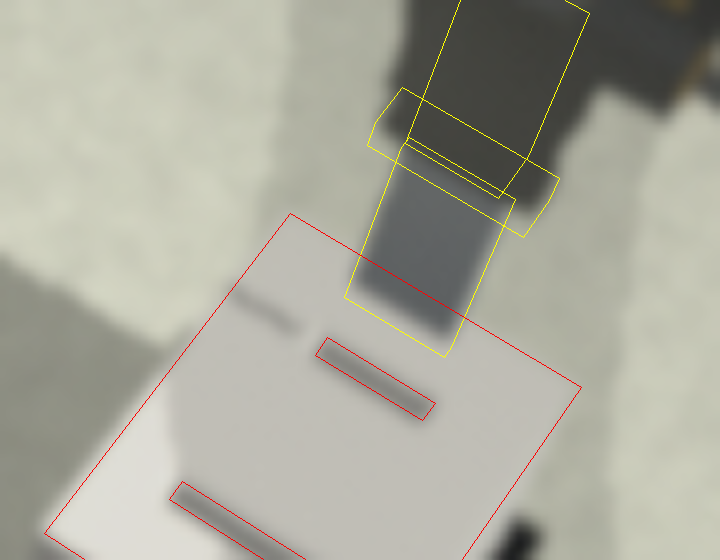

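```bash
cat > dep.py <<'E'
from pl import *; import sys
tag=sys.argv[1]; w=float(sys.argv[2]); sx=float(sys.argv[3]); dep=float(sys.argv[4])
p=pickle.load(open(f'scene{tag}.pkl','rb')); C=cloud(p); P,r,o=cur()
B=R.from_euler('z',.096).as_matrix(); L=(C-np.array([.5595,.2735,0]))@B  # block frame
T=(P-np.array([.5595,.2735,0]))@B; print('tcp in block',T.round(4))
zo=T[2]-dep
col=p['color'].astype(int)
m=(abs(L[...,0]-T[0])<.012)&(abs(L[...,1]-T[1])<.03)&(L[...,2]>zo-.075)&(L[...,2]<zo-.004)&(L[...,2]>.1)
v,u=np.where(m); print('box',u.min(),u.max(),v.min(),v.max(),m.sum())
Q=L[m]
e=cv2.erode(m.astype(np.uint8),np.ones((3,3)))>0
Qe=L[e]; A=np.c_[np.ones(len(Qe)),Qe[:,1]-T[1],Qe[:,2]-zo+.035]; cf=np.linalg.lstsq(A,Qe[:,0],rcond=None)[0]
print('inner pts',e.sum(),'x med',np.median(Qe[:,0]).round(4),'fit',cf.round(4),'resid',np.std(Qe[:,0]-A@cf).round(4),'-> blade mid x',(cf[0]-.002).round(4),'rel tcp',(cf[0]-.002-T[0]).round(4))
print('y range',np.percentile(Q[:,1],[1,50,99]).round(4),'mid rel tcp',(np.percentile(Q[:,1],[1,99]).mean()-T[1]).round(4),'zmin',np.percentile(Q[:,2],1).round(4),'pred tip',(zo-.07).round(4))
E
python3 dep.py 6 .015 -.032 .0275
```

```text
tcp in block [-3.150e-02  1.000e-04  2.194e-01]
box 454 473 285 307 272
inner pts 190 x med -0.0316 fit [-0.0317  0.0197 -0.0078] resid 0.0012 -> blade mid x -0.0337 rel tcp -0.0022
y range [-0.0144  0.0007  0.0152] mid rel tcp 0.0003 zmin 0.1243 pred tip 0.1219
```

Emit:
step_arm(
  rotation=[
    [0,-0.004,0],
    [0,0,0],
    [0,0,0],
    [0,0,0],
    [0,0,0],
    [0,0,0],
  ],
  delta_pos=[
    [0.5,0,-0.16],
    [0.8,0,0],
    [0.8,0,0],
    [0.5,0,0],
    [0,0,0],
    [0,0,0],
  ],
  jaw=[1.5,1.5,1.5,1.5,1.5,1.5],
)

```text
clock: 9.7
eef_pos: [0.5295, 0.2707, 0.1907]
orientation: [-0.034, -0.706, -0.034, 0.707]
contact_force: [0.3, -0.7, -0.2]
finger_gap: 0.026
```

```bash
python3 look.py 7 445 290 170 250; sed -i 's/L\[...,2\]>.1)/L[...,2]>.0955)/' dep.py;python3 dep.py 7 .015 -.032 .0255; python3 ov.py 7 .0255 15 455 310; python3 t2.py .52925 .27 .185
```

```text
tcp in block [-3.00e-02  1.00e-04  1.91e-01]
box 447 469 292 322 255
inner pts 168 x med -0.0305 fit [-0.0305  0.001  -0.0014] resid 0.0012 -> blade mid x -0.0325 rel tcp -0.0026
y range [-0.0146  0.0003  0.0171] mid rel tcp 0.0012 zmin 0.0958 pred tip 0.0955
origin [0.5296 0.2707 0.1655] lean [0. 0. 1.]
[0.52965802 0.27068364 0.1909795 ] [ 0.15  0.36 -0.87  1.61  0.29  1.3  -2.24] 9.8 [ 0.2 -0.6 -1.2]
rows 1 rot [0.0001, 0.0004, -0.0002] dpos [[0.6, 0.06, 0.05]]
d [-0.0004 -0.0007 -0.006 ] dr [ 0.0001  0.0004 -0.0002]
```

View pics/ov_7.png

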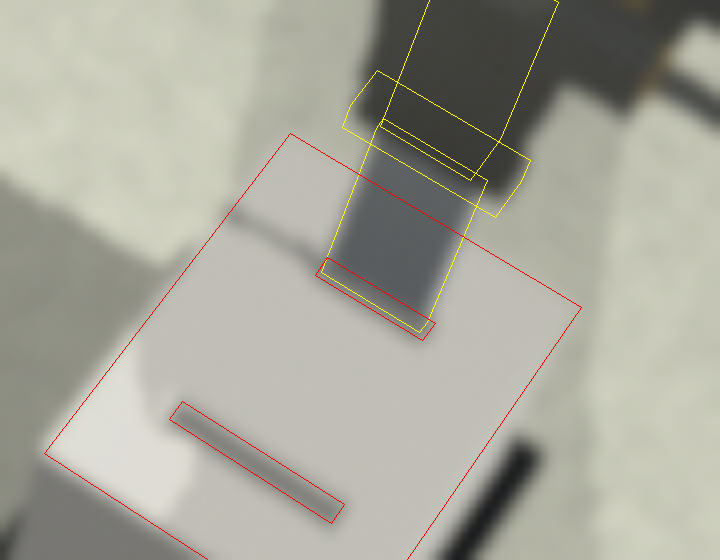

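Emit:
step_arm(
  rotation=[
    [0,0,0],
    [0,0,0],
    [0,0,0],
    [0,0,0],
    [0,0,0],
  ],
  delta_pos=[
    [0.1,0.08,-0.05],
    [0.3,0,0],
    [0.3,0,0],
    [0.2,0,0],
    [0,0,0],
  ],
  jaw=[1.5,1.5,1.5,1.5,1.5],
)

```text
clock: 10.3
eef_pos: [0.5306, 0.27, 0.1818]
orientation: [0.034, 0.707, 0.034, -0.706]
contact_force: [-0.6, -0.1, -1.3]
finger_gap: 0.0258
```

```bash
python3 t2.py .5303 .27 .150;python3 look.py 8 445 290 170 250;  python3 ov.py 8 .0255 15 455 310
```

```text
[0.53062287 0.27001373 0.18184871] [ 0.15  0.37 -0.87  1.62  0.29  1.28 -2.24] 10.3 [-0.6 -0.1 -1.3]
rows 1 rot [-0.0001, -0.0008, 0.0001] dpos [[3.18, -0.0, 0.03]]
d [-0.0003 -0.     -0.0318] dr [-0.0001 -0.0008  0.0001]
origin [0.5308 0.2701 0.1567] lean [-0.001 -0.     1.   ]
```

View pics/ov_8.png

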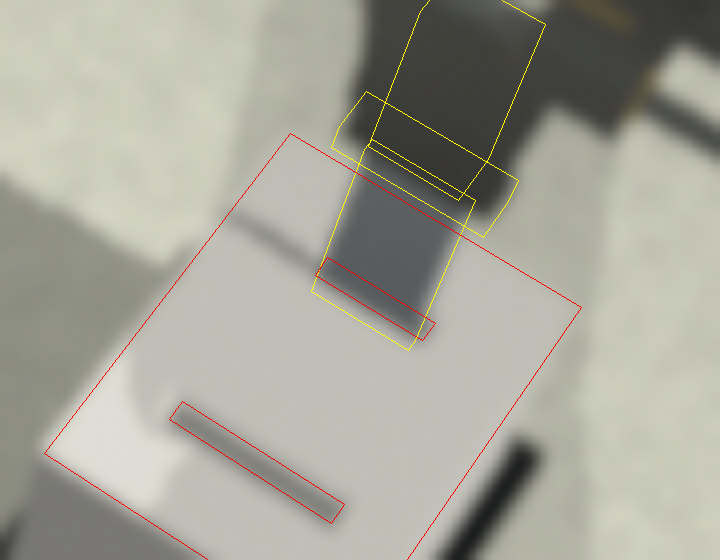

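Emit:
step_arm(
  rotation=[
    [0,0,0],
    [0,0,0],
    [0,0,0],
    [0,0,0],
    [0,0,0],
  ],
  delta_pos=[
    [0.4,0,0],
    [0.5,0,0],
    [0.6,0,0],
    [0.6,0,0],
    [0,0,0],
  ],
  jaw=[1.5,1.5,1.5,1.5,1.5],
)

```text
clock: 10.9
eef_pos: [0.5307, 0.27, 0.1591]
orientation: [0.034, 0.707, 0.034, -0.706]
contact_force: [-0.0, -0.7, -1.0]
finger_gap: 0.026
```

```bash
python3 t2.py .5303 .27 .130;python3 look.py 9 445 290 170 250;  python3 ov.py 9 .0255 15 455 310
```

```text
[0.53068231 0.270048   0.15912198] [ 0.15  0.39 -0.86  1.65  0.31  1.24 -2.26] 10.9 [-0.  -0.7 -1. ]
rows 1 rot [-0.0001, -0.0009, 0.0001] dpos [[2.91, 0.0, 0.04]]
d [-0.0004 -0.     -0.0291] dr [-0.0001 -0.0009  0.0001]
origin [0.531  0.2704 0.1345] lean [-0.002 -0.001  1.   ]
```

View pics/ov_9.png

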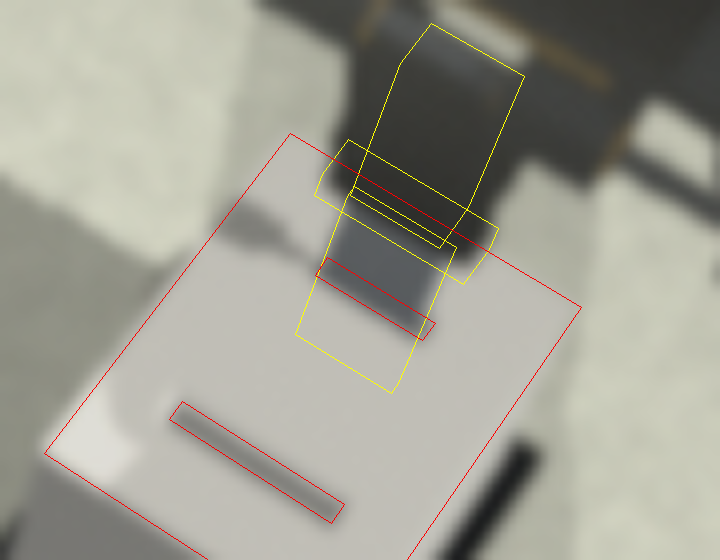

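Emit:
step_arm(
  rotation=[
    [0,0,0],
    [0,0,0],
    [0,0,0],
    [0,0,0],
    [0,0,0],
    [0,0,0],
  ],
  delta_pos=[
    [0.6,0,0],
    [0.6,0,0],
    [0.6,0,0],
    [0.6,0,0],
    [0.4,0,0],
    [0.4,0,0],
  ],
  jaw=[1.5,1.5,1.5,1.5,1.5,1.5],
  force=55,
)

```text
clock: 11.6
eef_pos: [0.5316, 0.2707, 0.1264]
orientation: [0.033, 0.707, 0.034, -0.705]
contact_force: [-1.6, -0.8, 4.2]
finger_gap: 0.0256
```

Emit:
step_arm(
  rotation=[
    [0,0,0],
    [0,0,0],
    [0,0,0],
    [0,0,0],
  ],
  delta_pos=[
    [0.5,0,0],
    [0.5,0,0],
    [0.4,0,0],
    [0,0,0],
  ],
  jaw=[1.5,1.5,1.5,1.5],
)

```text
clock: 12.0
eef_pos: [0.5327, 0.2711, 0.1194]
orientation: [0.034, 0.709, 0.033, -0.704]
contact_force: [0.3, 0.2, -1.5]
finger_gap: 0.0259
```

```bash
python3 t2.py .5303 .27 .1175;python3 look.py 10 445 290 170 250;  python3 ov.py 10 .0255 15 455 310
```

```text
[0.53265867 0.27114033 0.11940108] [ 0.13  0.43 -0.85  1.69  0.35  1.17 -2.29] 12.0 [ 0.3  0.2 -1.5]
rows 1 rot [-0.0008, -0.0074, -0.0023] dpos [[0.19, 0.09, 0.25]]
d [-0.0024 -0.0011 -0.0019] dr [-0.0008 -0.0074 -0.0023]
origin [0.5327 0.2711 0.093 ] lean [-0.007  0.001  1.   ]
```

View pics/ov_10.png

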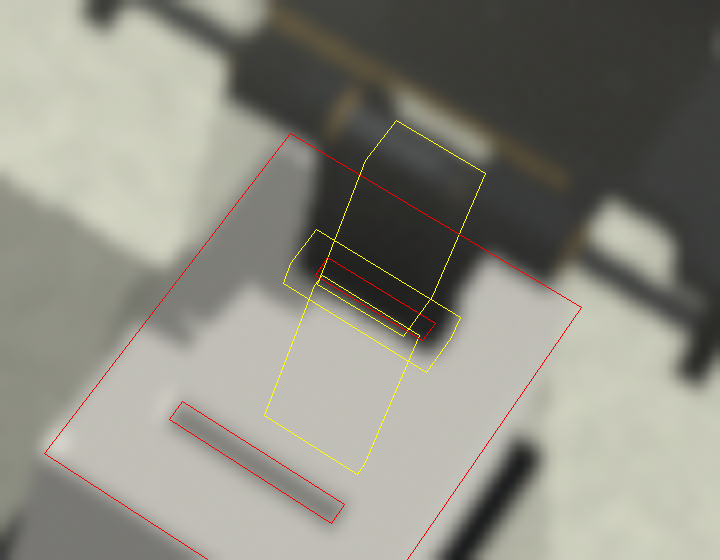

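Emit:
step_arm(
  rotation=[
    [0,0,0],
    [0,0,0],
    [0,0,0],
  ],
  delta_pos=[
    [0.3,0,0.1],
    [0.3,0,0],
    [0.3,0,0],
  ],
  jaw=[1.5,1.5,1.5],
)

```text
clock: 12.4
eef_pos: [0.533, 0.2714, 0.1182]
orientation: [0.035, 0.711, 0.032, -0.702]
contact_force: [-11.2, -9.1, 35.5]
finger_gap: 0.0255
```

Emit:
step_arm(
  rotation=[
    [0,0,0],
    [0,0,0],
    [0,0,0],
    [0,0,0],
    [0,0,0],
  ],
  delta_pos=[
    [-0.1,0,0],
    [0,0,0],
    [0,0,0],
    [0,0,0],
    [0,0,0],
  ],
  jaw=[2.0,3.5,5,6,6],
)

```text
clock: 12.9
eef_pos: [0.5325, 0.2712, 0.1178]
orientation: [0.035, 0.71, 0.032, -0.703]
contact_force: [-0.5, 0.0, -0.0]
finger_gap: 0.05
```

Emit:
step_arm(
  rotation=[
    [0,0,0],
    [0,0,0],
    [0,0,0],
    [0,0,0],
    [0,0,0],
    [0,0,0],
    [0,0,0],
  ],
  delta_pos=[
    [-1,0,0],
    [-2,0,0],
    [-3,0,0],
    [-4,0,0],
    [-4,0,1.0],
    [-3,0,4],
    [0,0,4],
  ],
  jaw=[6,6,6,6,6,6,6],
)

```text
clock: 13.6
eef_pos: [0.4424, 0.2631, 0.294]
orientation: [0.033, 0.709, 0.032, -0.704]
contact_force: [-0.5, 0.5, 0.9]
finger_gap: 0.06
```

```bash
python3 look.py 11 445 310 180 250; python3 - <<'E'
from pl import *
p,r,o=cur(); print(p,o['contact_force'],np.round(o['joints'],2))
q=pickle.load(open('scene11.pkl','rb')); C=cloud(q); L=(C-np.array([.5595,.2735,0]))@R.from_euler('z',.096).as_matrix()
m=(abs(L[...,0]+.032)<.02)&(abs(L[...,1])<.03)&(L[...,2]>.097)&(L[...,2]<.2)&(q['color'].max(-1)<90)
print(np.percentile(L[m],[1,50,99],axis=0).round(4),m.sum(),'expected top .162')
E
```

```text
[0.43863938 0.26287916 0.29223247] [ 0.37019882  0.92826536 -0.07692219] [ 0.27  0.09 -0.94  1.65  0.08  1.44 -2.16]
[[-0.0341 -0.019   0.0985]
 [-0.0231  0.0015  0.1339]
 [-0.0198  0.0192  0.1649]] 299 expected top .162
```

View pics/look11.png

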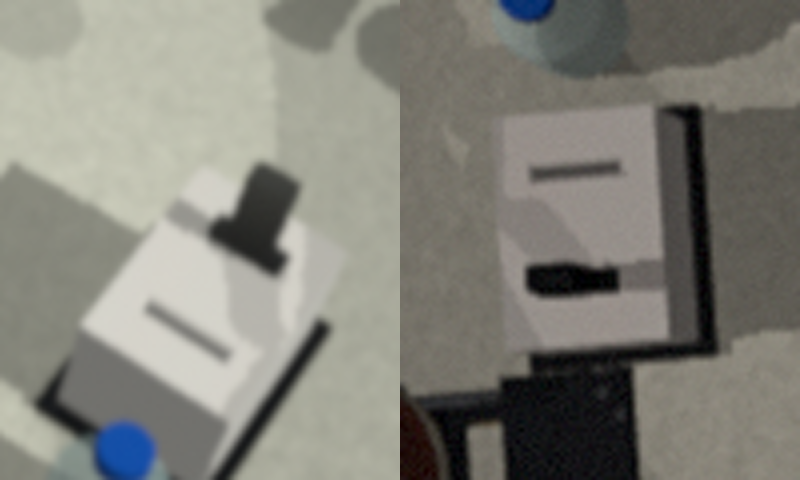

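```bash
cat > chk.py <<'E'
from pl import *; import b,sys
tag=sys.argv[1]; lx=float(sys.argv[2]); w=float(sys.argv[3])
B=R.from_euler('z',.096).as_matrix(); bo=np.array([.5595,.2735,0])
ims=[]
for n in ['scene','top']:
    q=pickle.load(open(f'{n}{tag}.pkl','rb')); C=cloud(q); L=(C-bo)@B
    m=(abs(L[...,0]-lx)<.006)&(abs(L[...,1])<.010)&(L[...,2]>.14)&(L[...,2]<.19)
    print(n,'handle top z',np.median(L[m][:,2]) if n=='top' else np.percentile(L[m][:,2],[80,90,97]),'n',m.sum())
    m=(abs(L[...,0]-lx)<.006)&(abs(L[...,1])<w/1000-.002)&(abs(L[...,1])>.016)&(L[...,2]>.085)&(L[...,2]<.125)
    if m.any(): print(n,'shoulder top z',np.median(L[m][:,2]),m.sum(),'expect .102')
    c=proj(q,B@np.array([lx,0,.12])+bo).astype(int); x0,y0=c-[25,35]; k=8
    im=cv2.resize(q['color'][y0:y0+70,x0:x0+50],None,fx=k,fy=k,interpolation=cv2.INTER_CUBIC)[:,:,::-1].copy()
    for X in [b.boxv(-7,7,-w,w,0,10),b.boxv(-8,8,-13,13,10,70)]:
        h=cv2.convexHull(((proj(q,(X+[lx,0,.092])@B.T+bo)-[x0,y0]+.5)*k).astype(np.float32)).astype(int); cv2.polylines(im,[h],True,(0,255,255),1)
    ims.append(im)
cv2.imwrite(f'pics/chk{tag}.png',np.hstack(ims))
E
python3 chk.py 11 -.032 22
```

```text
scene handle top z [0.16344843 0.16462589 0.16489664] n 39
scene shoulder top z 0.10241038493999838 14 expect .102
top handle top z 0.16140100262336904 n 59
top shoulder top z 0.10005054222237872 11 expect .102
```

View pics/chk11.png

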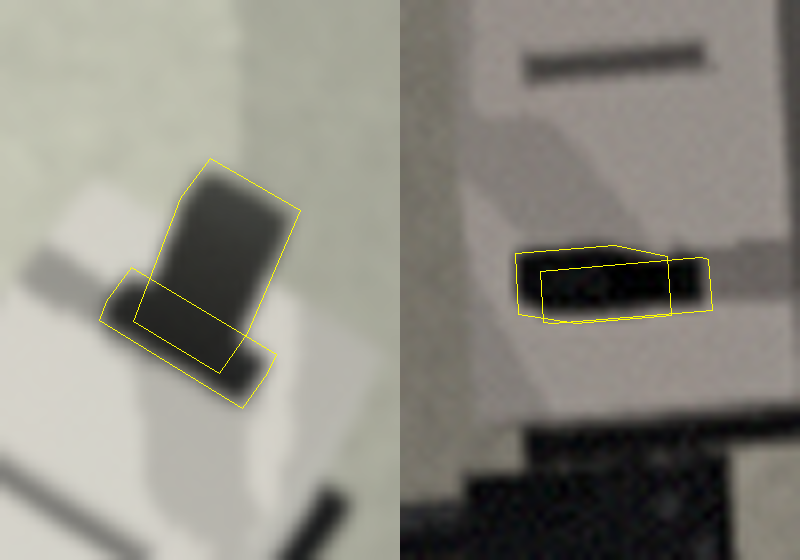

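```bash
cat > t3.py <<'E'
from pl import *
M=tool(-.1,.495,-1); zs=-M.as_matrix()[:,0]; o=np.array([.570,-.1967,.1158])
p,r,ob=cur(); print(p,ob['clock'],np.round(ob['joints'],2),np.round(ob['contact_force'],1))
print('via'); plan([.45,-.15,.30],tool(.0,0,-1),step=.048)
print('pre'); plan(o+.106*zs,M); print('grasp'); plan(o+.027*zs,M,n=5)
E
python3 t3.py
```

```text
[0.43863938 0.26287916 0.29223247] 13.7 [ 0.27  0.09 -0.94  1.65  0.08  1.44 -2.16] [ 0.4  0.9 -0.1]
via
rows 9 rot [0.0106, -0.0006, -0.0006] dpos [[-0.06, 4.58, 0.31], [-0.06, 4.58, 0.26], [-0.07, 4.58, 0.21], [-0.07, 4.59, 0.16], [-0.07, 4.59, 0.12], [-0.08, 4.59, 0.07], [-0.08, 4.59, 0.02], [-0.08, 4.59, -0.03], [-0.08, 4.59, -0.08]]
d [ 0.0114 -0.4129  0.0078] dr [ 0.095  -0.0054 -0.0055]
pre
rows 10 rot [0.0192, 0.0488, 0.0043] dpos [[0.86, 4.6, -0.37], [0.9, 4.59, -0.42], [0.94, 4.57, -0.46], [0.98, 4.56, -0.5], [1.03, 4.55, -0.54], [1.08, 4.53, -0.58], [1.12, 4.51, -0.61], [1.17, 4.5, -0.64], [1.23, 4.48, -0.67], [1.28, 4.46, -0.69]]
d [ 0.0813 -0.4546 -0.0832] dr [0.1923 0.4877 0.0432]
grasp
rows 5 rot [0.0385, 0.0975, 0.0086] dpos [[3.11, 9.33, -1.48], [3.34, 9.25, -1.52], [3.57, 9.16, -1.53], [3.8, 9.07, -1.53], [4.02, 8.98, -1.49]]
d [ 0.1186 -0.4583 -0.1527] dr [0.1923 0.4877 0.0432]
```

Emit:
step_arm(
  rotation=[
    [0.01,0,0],
    [0.01,0,0],
    [0.01,0,0],
    [0.01,0,0],
    [0.01,0,0],
    [0.01,0,0],
    [0.01,0,0],
    [0.01,0,0],
    [0.01,0,0],
    [0,0,0],
  ],
  delta_pos=[
    [-0.1,4.5,0.3],
    [-0.1,4.5,0.25],
    [-0.1,4.5,0.2],
    [-0.1,4.5,0.15],
    [-0.1,4.5,0.1],
    [-0.1,4.5,0],
    [-0.1,4.5,0],
    [-0.1,4.5,0],
    [-0.1,4.5,0],
    [0,0,0],
  ],
  jaw=[6,6,6,6,6,6,6,6,6,6],
)

```text
clock: 14.7
eef_pos: [0.4509, -0.1562, 0.3092]
orientation: [0.006, 0.712, 0.0, -0.702]
contact_force: [0.1, 0.4, -0.6]
finger_gap: 0.0604
```

```bash
python3 t3.py
```

```text
[ 0.45089785 -0.15621677  0.30924706] 14.7 [ 0.71 -0.05 -0.45  1.72 -0.02  1.45 -1.3 ] [ 0.1  0.4 -0.6]
via
rows 1 rot [0.0089, -0.0143, -0.008] dpos [[0.92, -0.63, 0.1]]
d [-0.0009  0.0062 -0.0092] dr [ 0.0089 -0.0143 -0.008 ]
pre
rows 4 rot [0.0271, 0.12, 0.0049] dpos [[2.54, 0.88, -1.68], [2.72, 0.83, -1.39], [2.88, 0.78, -1.07], [2.99, 0.74, -0.74]]
d [ 0.069  -0.0355 -0.1002] dr [0.1084 0.4798 0.0198]
grasp
rows 5 rot [0.0217, 0.096, 0.004] dpos [[3.43, 0.78, -2.07], [3.62, 0.72, -1.75], [3.77, 0.67, -1.41], [3.89, 0.63, -1.06], [3.98, 0.59, -0.69]]
d [ 0.1063 -0.0392 -0.1697] dr [0.1084 0.4798 0.0198]
```

Emit:
step_arm(
  rotation=[
    [0.027,0.12,0.005],
    [0.027,0.12,0.005],
    [0.027,0.12,0.005],
    [0.027,0.12,0.005],
    [0,0,0],
    [0,0,0],
  ],
  delta_pos=[
    [2.2,0.9,-1.6],
    [2.4,0.8,-1.4],
    [2.7,0.8,-1.1],
    [2.8,0.7,-0.7],
    [0,0,0],
    [0,0,0],
  ],
  jaw=[6,6,6,6,6,6],
)

```text
clock: 15.3
eef_pos: [0.52, -0.1925, 0.2187]
orientation: [-0.027, 0.861, -0.045, -0.506]
contact_force: [-0.1, -0.1, 0.9]
finger_gap: 0.0599
```

```bash
python3 t3.py
```

```text
[ 0.51998637 -0.19245307  0.21873909] 15.3 [ 0.76 -0.18 -0.35  2.11 -0.3   0.72 -1.11] [-0.1 -0.1  0.9]
via
rows 4 rot [-0.0257, -0.127, -0.0064] dpos [[-2.68, -0.87, 0.63], [-2.57, -0.91, 0.94], [-2.43, -0.96, 1.23], [-2.25, -1.01, 1.5]]
d [-0.07    0.0425  0.0813] dr [-0.1029 -0.5082 -0.0258]
pre
rows 1 rot [-0.0048, -0.0136, -0.0015] dpos [[0.84, -0.08, 0.49]]
d [-0.0001  0.0008 -0.0097] dr [-0.0048 -0.0136 -0.0015]
grasp
rows 5 rot [-0.001, -0.0027, -0.0003] dpos [[1.75, -0.02, 0.12], [1.75, -0.02, 0.11], [1.75, -0.02, 0.11], [1.75, -0.02, 0.1], [1.75, -0.02, 0.1]]
d [ 0.0373 -0.003  -0.0792] dr [-0.0048 -0.0136 -0.0015]
```

Emit:
step_arm(
  rotation=[
    [-0.005,-0.013,0],
    [0,0,0],
    [0,0,0],
    [0,0,0],
    [0,0,0],
    [0,0,0],
  ],
  delta_pos=[
    [0.8,0,0.5],
    [0,0,0],
    [1.6,0,0],
    [1.6,0,0],
    [1.6,0,0],
    [0,0,0],
  ],
  jaw=[6,6,6,6,6,6],
)

```text
clock: 15.9
eef_pos: [0.5506, -0.1929, 0.1761]
orientation: [-0.021, 0.858, -0.04, -0.511]
contact_force: [-0.2, 0.5, 0.3]
finger_gap: 0.0597
```

```bash
python3 t3.py
```

```text
[ 0.55061568 -0.19286213  0.17614536] 15.9 [ 0.74 -0.06 -0.4   2.1  -0.24  0.62 -1.16] [-0.2  0.5  0.3]
via
rows 4 rot [-0.0217, -0.124, -0.0067] dpos [[-3.97, -0.83, 0.81], [-3.83, -0.88, 1.28], [-3.64, -0.93, 1.72], [-3.39, -1.0, 2.13]]
d [-0.1006  0.0429  0.1239] dr [-0.0869 -0.4962 -0.0268]
pre
rows 1 rot [0.0111, -0.0017, 0.0008] dpos [[-4.36, 0.17, 1.13]]
d [-0.0307  0.0012  0.0329] dr [ 0.0111 -0.0017  0.0008]
grasp
rows 5 rot [0.0022, -0.0003, 0.0002] dpos [[0.71, 0.04, 0.23], [0.71, 0.04, 0.23], [0.71, 0.04, 0.23], [0.71, 0.04, 0.23], [0.71, 0.04, 0.23]]
d [ 0.0066 -0.0026 -0.0366] dr [ 0.0111 -0.0017  0.0008]
```

Emit:
step_arm(
  rotation=[
    [0.011,-0.002,0],
    [0,0,0],
    [0,0,0],
    [0,0,0],
    [0,0,0],
  ],
  delta_pos=[
    [0.3,0.2,1.1],
    [0.8,0,0.1],
    [0.8,0,0.1],
    [0.8,0,0.1],
    [0,0,0],
  ],
  jaw=[6,6,6,6,6],
)

```text
clock: 16.4
eef_pos: [0.5524, -0.1954, 0.147]
orientation: [-0.025, 0.858, -0.043, -0.511]
contact_force: [0.2, 0.5, -0.5]
finger_gap: 0.0598
```

```bash
python3 t3.py | tail -3
```

```text
grasp
rows 5 rot [0.0001, -0.0003, 0.0001] dpos [[0.18, -0.01, -0.01], [0.18, -0.01, -0.01], [0.18, -0.01, -0.01], [0.18, -0.01, -0.01], [0.18, -0.01, -0.01]]
d [ 0.0048 -0.     -0.0074] dr [ 0.0007 -0.0017  0.0004]
```

Emit:
step_arm(
  rotation=[
    [0,0,0],
    [0,0,0],
    [0,0,0],
    [0,0,0],
  ],
  delta_pos=[
    [0.45,0,0],
    [0.35,0,0],
    [0,0,0],
    [0,0,0],
  ],
  jaw=[6,6,6,6],
)

```text
clock: 16.8
eef_pos: [0.5568, -0.1958, 0.1395]
orientation: [-0.025, 0.858, -0.042, -0.511]
contact_force: [0.5, -0.6, 0.3]
finger_gap: 0.0601
```

```bash
python3 t3.py | tail -3;python3 look.py 12 290 190 390 245
```

```text
grasp
rows 5 rot [0.0002, -0.0003, 0.0001] dpos [[0.0, -0.01, -0.01], [0.0, -0.01, -0.01], [0.0, -0.01, -0.01], [0.0, -0.01, -0.01], [0.0, -0.01, -0.01]]
d [0.0005 0.0003 0.0001] dr [ 0.0009 -0.0017  0.0006]
```

View pics/look12.png

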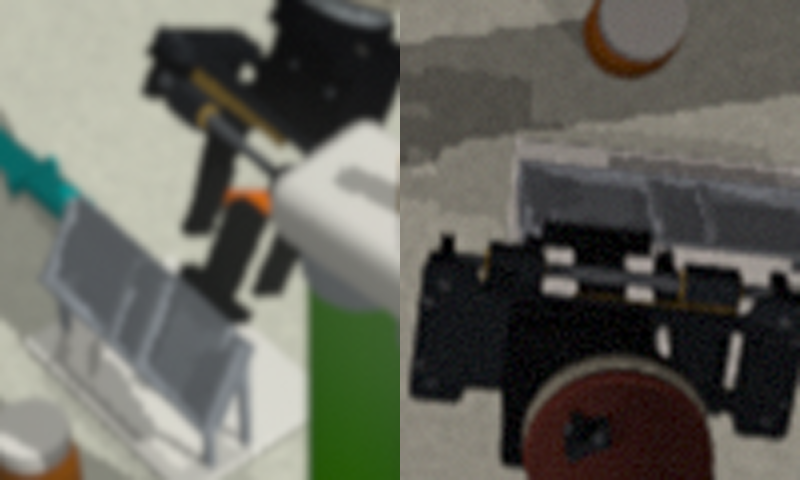

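Fingers straddle the broad handle evenly (top view, handle between the white gaps at about 600,270). Close and lift.

Emit:
step_arm(
  rotation=[
    [0,0,0],
    [0,0,0],
    [0,0,0],
    [0,0,0],
    [0,0,0],
    [0,0,0],
    [0,0,0],
  ],
  delta_pos=[
    [0,0,0],
    [0,0,0],
    [0,0,0],
    [0,0,0],
    [0,0,0],
    [0,0,0],
    [0,0,0],
  ],
  jaw=[5,4,3,2,1.5,1.5,1.5],
  force=50,
)

```text
clock: 17.6
eef_pos: [0.5569, -0.196, 0.1403]
orientation: [-0.025, 0.858, -0.043, -0.51]
contact_force: [-0.0, -0.0, 0.4]
finger_gap: 0.0256
```

Emit:
step_arm(
  rotation=[
    [0,0,0],
    [0,0,0],
    [0,0,0],
    [0,0,0],
    [0,0,0],
    [0,0,0],
    [0,0,0],
  ],
  delta_pos=[
    [-0.8,0,-0.15],
    [-1.5,0,-0.15],
    [-2.0,0,-0.1],
    [-2.0,0,-0.1],
    [-2.0,0,-0.1],
    [-2.0,0,-0.1],
    [0,0,0],
  ],
  jaw=[1.5,1.5,1.5,1.5,1.5,1.5,1.5],
)

```text
clock: 18.3
eef_pos: [0.5101, -0.19, 0.2381]
orientation: [-0.026, 0.857, -0.041, -0.512]
contact_force: [0.9, -0.3, -0.8]
finger_gap: 0.0255
```

```bash
python3 look.py 13 290 180 390 245; python3 -c "
from pl import *
p,r,o=cur(); M=tool(.096,0,-1); print(p,np.round(o['joints'],2),o['clock'])
plan([.45,-.19,.30],M)"
```

```text
[ 0.50981704 -0.18957628  0.23527408] [ 0.77 -0.2  -0.35  2.09 -0.3   0.79 -1.1 ] 18.4
rows 4 rot [-0.0475, -0.1223, -0.0112] dpos [[-2.13, 0.15, 0.55], [-2.05, 0.1, 0.81], [-1.93, 0.03, 1.06], [-1.79, -0.05, 1.29]]
d [-0.0598 -0.0004  0.0647] dr [-0.1898 -0.4893 -0.0446]
```

View pics/look13.png

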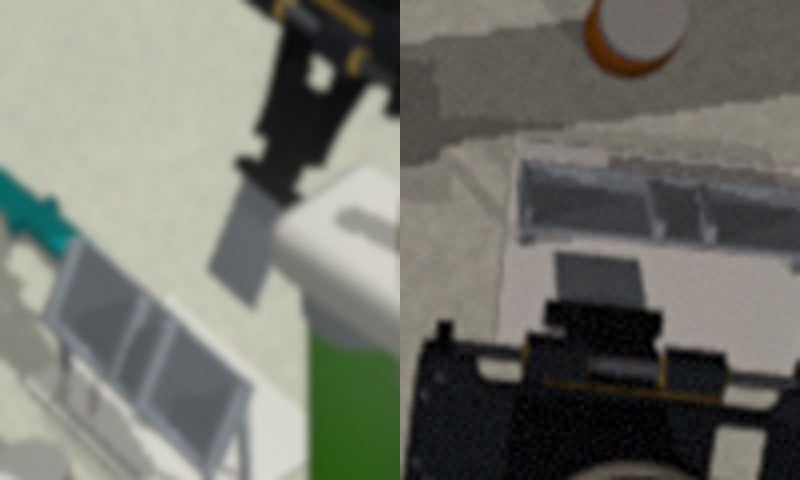

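Emit:
step_arm(
  rotation=[
    [-0.038,-0.098,-0.009],
    [-0.038,-0.098,-0.009],
    [-0.038,-0.098,-0.009],
    [-0.038,-0.098,-0.009],
    [-0.038,-0.098,-0.009],
    [0,0,0],
    [0,0,0],
    [0,0,0],
    [0,0,0],
    [0,0,0],
  ],
  delta_pos=[
    [-2.2,0.2,0.2],
    [-2.1,0.2,0.3],
    [-1.8,0.15,0.5],
    [-1.8,0.1,0.8],
    [-1.6,0.1,0.8],
    [0,-3,-0.3],
    [0,-4,-0.4],
    [0,-4,-0.4],
    [0,-4,-0.4],
    [0,-4,-0.4],
  ],
  jaw=[1.5,1.5,1.5,1.5,1.5,1.5,1.5,1.5,1.5,1.5],
)

```text
clock: 19.4
eef_pos: [0.4521, -0.0031, 0.3076]
orientation: [-0.028, -0.691, -0.038, 0.721]
contact_force: [0.5, 0.0, -1.9]
finger_gap: 0.0256
```

```bash
python3 t2.py .47 .26 .315
```

```text
[ 0.45207184 -0.00305113  0.30755155] [ 0.57 -0.05 -0.61  1.72 -0.04  1.5  -1.52] 19.4 [ 0.5  0.  -1.9]
rows 6 rot [-0.0003, 0.0068, 0.0027] dpos [[-0.08, -4.34, -0.7], [-0.09, -4.34, -0.71], [-0.1, -4.34, -0.71], [-0.1, -4.34, -0.71], [-0.11, -4.34, -0.71], [-0.12, -4.34, -0.72]]
d [0.0179 0.2631 0.0074] dr [-0.002   0.0408  0.0162]
```

Emit:
step_arm(
  rotation=[
    [0,0.007,0.003],
    [0,0.007,0.003],
    [0,0.007,0.003],
    [0,0.007,0.003],
    [0,0.007,0.003],
    [0,0.007,0.003],
    [0,0,0],
  ],
  delta_pos=[
    [-0.1,-4.3,-0.7],
    [-0.1,-4.3,-0.7],
    [-0.1,-4.3,-0.7],
    [-0.1,-4.3,-0.7],
    [-0.1,-4.3,-0.7],
    [-0.1,-4.3,-0.7],
    [0,0,0],
  ],
  jaw=[1.5,1.5,1.5,1.5,1.5,1.5,1.5],
)

```text
clock: 20.1
eef_pos: [0.4664, 0.2755, 0.3071]
orientation: [-0.034, -0.704, -0.038, 0.709]
contact_force: [-1.0, -0.2, -1.9]
finger_gap: 0.0259
```

```bash
python3 t2.py .5913 .2771 .31
```

```text
[0.46635574 0.27554111 0.30706897] [ 0.21  0.17 -0.92  1.56  0.13  1.48 -2.18] 20.1 [-1.  -0.2 -1.9]
rows 3 rot [0.0021, 0.0021, 0.0021] dpos [[-0.13, 0.37, -4.15], [-0.12, 0.36, -4.15], [-0.11, 0.36, -4.15]]
d [0.1249 0.0016 0.0029] dr [0.0062 0.0064 0.0062]
```

Emit:
step_arm(
  rotation=[
    [0.002,0.002,0.002],
    [0.002,0.002,0.002],
    [0.002,0.002,0.002],
    [0,0,0],
    [0,0,0],
    [0,0,0],
    [0,0,0],
  ],
  delta_pos=[
    [-0.1,0.36,-4.1],
    [-0.1,0.36,-4.1],
    [-0.1,0.36,-4.1],
    [0,0,0],
    [4,0,0],
    [4,0,0],
    [0,0,0],
  ],
  jaw=[1.5,1.5,1.5,1.5,1.5,1.5,1.5],
)

```text
clock: 20.8
eef_pos: [0.5922, 0.2817, 0.2146]
orientation: [-0.036, -0.701, -0.037, 0.711]
contact_force: [-0.8, -1.1, -1.4]
finger_gap: 0.0258
```

```bash
python3 t2.py .5913 .2771 .215
```

```text
[0.59222084 0.28172128 0.21456979] [ 0.09  0.49 -0.85  1.41  0.35  1.41 -2.22] 20.8 [-0.8 -1.1 -1.4]
rows 1 rot [0.0075, 0.0143, 0.0031] dpos [[-0.04, 0.45, 0.14]]
d [-0.0009 -0.0046  0.0004] dr [0.0075 0.0143 0.0031]
```

Emit:
step_arm(
  rotation=[
    [0.007,0.014,0.003],
    [0,0,0],
    [0,0,0],
  ],
  delta_pos=[
    [0,0.45,0.1],
    [0,0,0],
    [0,0,0],
  ],
  jaw=[1.5,1.5,1.5],
)

```text
clock: 21.1
eef_pos: [0.592, 0.2774, 0.2171]
orientation: [0.033, 0.707, 0.035, -0.706]
contact_force: [-0.7, -0.2, -1.0]
finger_gap: 0.0256
```

```bash
python3 look.py 14 445 290 170 250; python3 t2.py .5913 .2771 .215; python3 ov.py 14 .025 23 445 315; python3 dep.py 14 .023 .032 .025
```

```text
[0.59208885 0.27758134 0.21720552] [ 0.1   0.47 -0.85  1.43  0.35  1.4  -2.22] 21.2 [-0.1  0.2 -0.8]
rows 1 rot [0.0004, -0.002, 0.0014] dpos [[0.22, 0.04, 0.08]]
d [-0.0008 -0.0005 -0.0022] dr [ 0.0004 -0.002   0.0014]
origin [0.5921 0.2776 0.1922] lean [-0.002 -0.002  1.   ]
tcp in block [0.0328 0.0009 0.2172]
box 434 460 306 333 402
inner pts 284 x med 0.0358 fit [ 0.0358 -0.007   0.0036] resid 0.0011 -> blade mid x 0.0338 rel tcp 0.001
y range [-0.0215  0.0018  0.0236] mid rel tcp 0.0001 zmin 0.1198 pred tip 0.1222
```

View pics/ov_14.png

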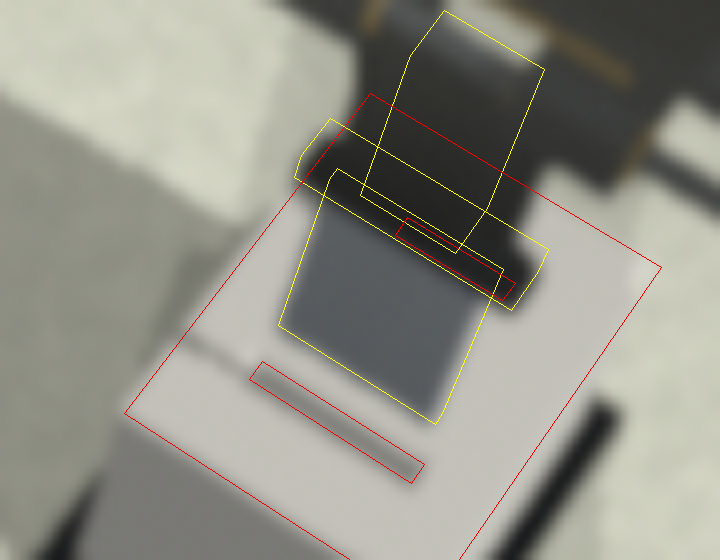

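Emit:
step_arm(
  rotation=[
    [0,-0.002,0.001],
    [0,0,0],
    [0,0,0],
    [0,0,0],
    [0,0,0],
    [0,0,0],
  ],
  delta_pos=[
    [0.4,0.1,0.17],
    [0.8,0,0],
    [0.7,0,0],
    [0.5,0,0],
    [0,0,0],
    [0,0,0],
  ],
  jaw=[1.5,1.5,1.5,1.5,1.5,1.5],
)

```text
clock: 21.8
eef_pos: [0.5907, 0.2768, 0.1926]
orientation: [0.034, 0.707, 0.034, -0.706]
contact_force: [0.5, -0.3, -1.9]
finger_gap: 0.0258
```

```bash
python3 look.py 15 445 290 170 250; python3 t2.py .5903 .277 .19; python3 ov.py 15 .026 23 445 315; python3 dep.py 15 .023 .032 .026
```

```text
[0.59079347 0.27684245 0.19274783] [ 0.1   0.48 -0.84  1.47  0.36  1.35 -2.23] 21.9 [-0.6 -0.8  0. ]
rows 1 rot [0.0005, -0.002, 0.0009] dpos [[0.27, -0.02, 0.05]]
d [-0.0005  0.0002 -0.0027] dr [ 0.0005 -0.002   0.0009]
origin [0.5908 0.2769 0.1667] lean [-0.002 -0.001  1.   ]
tcp in block [0.0315 0.0003 0.1927]
box 433 457 312 338 381
inner pts 265 x med 0.0344 fit [0.0345 0.0006 0.0031] resid 0.0011 -> blade mid x 0.0325 rel tcp 0.001
y range [-0.0217  0.0012  0.0232] mid rel tcp 0.0004 zmin 0.0963 pred tip 0.0967
```

View pics/ov_15.png

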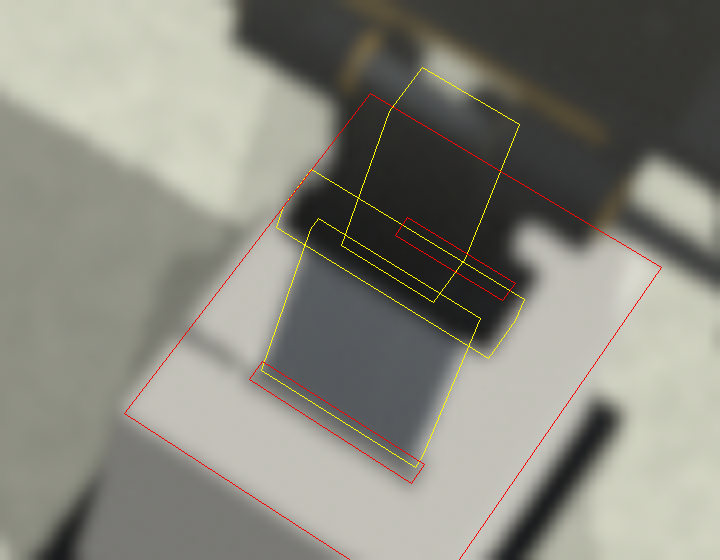

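Emit:
step_arm(
  rotation=[
    [0,0,0],
    [0,0,0],
    [0,0,0],
    [0,0,0],
    [0,0,0],
  ],
  delta_pos=[
    [0.2,0.05,0.04],
    [0.3,0,0],
    [0.3,0,0],
    [0.4,0,0],
    [0,0,0],
  ],
  jaw=[1.5,1.5,1.5,1.5,1.5],
)

```text
clock: 22.4
eef_pos: [0.5907, 0.2764, 0.1802]
orientation: [0.034, 0.707, 0.034, -0.705]
contact_force: [-0.5, 0.0, -1.0]
finger_gap: 0.0257
```

```bash
python3 look.py 16 445 290 170 250; python3 t2.py .5903 .2765 .15; python3 ov.py 16 .026 23 445 315
```

```text
[0.59083012 0.27659716 0.18074905] [ 0.1   0.49 -0.84  1.48  0.37  1.33 -2.24] 22.5 [ 0.3 -0.6 -1.4]
rows 1 rot [0.0005, -0.0033, 0.0014] dpos [[3.07, 0.01, 0.06]]
d [-0.0005 -0.0001 -0.0307] dr [ 0.0005 -0.0033  0.0014]
origin [0.5909 0.2766 0.1547] lean [-0.003 -0.002  1.   ]
```

View pics/ov_16.png

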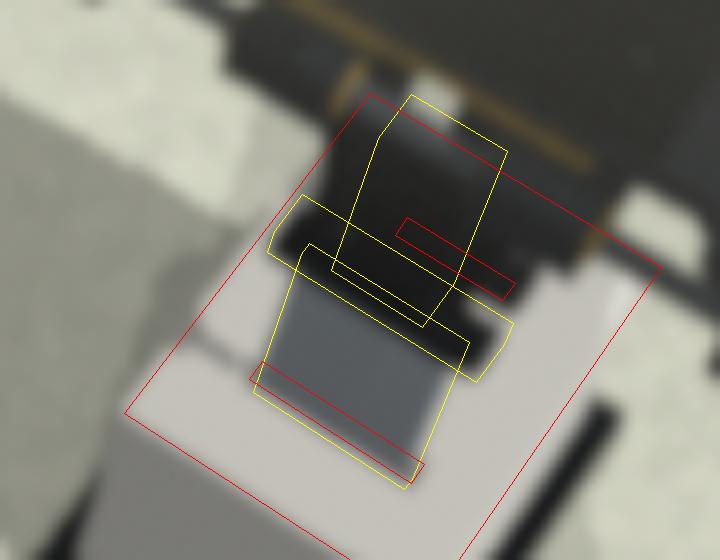

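Emit:
step_arm(
  rotation=[
    [0,-0.003,0.001],
    [0,0,0],
    [0,0,0],
    [0,0,0],
    [0,0,0],
  ],
  delta_pos=[
    [0.4,0,0.03],
    [0.5,0,0],
    [0.6,0,0],
    [0.6,0,0],
    [0,0,0],
  ],
  jaw=[1.5,1.5,1.5,1.5,1.5],
)

```text
clock: 23.0
eef_pos: [0.5905, 0.2765, 0.1578]
orientation: [0.034, 0.706, 0.034, -0.706]
contact_force: [0.0, -0.1, -0.9]
finger_gap: 0.0256
```

```bash
python3 look.py 17 445 290 170 250; python3 t2.py .5903 .2765 .13; python3 ov.py 17 .026 23 445 315
```

```text
[0.59088877 0.27682648 0.15880176] [ 0.1   0.51 -0.83  1.51  0.38  1.3  -2.25] 23.1 [ 0.  -0.2 -1.2]
rows 1 rot [0.0003, -0.0011, 0.0007] dpos [[2.88, 0.03, 0.06]]
d [-0.0006 -0.0003 -0.0288] dr [ 0.0003 -0.0011  0.0007]
origin [0.5909 0.2768 0.1328] lean [-0.001 -0.001  1.   ]
```

View pics/ov_17.png

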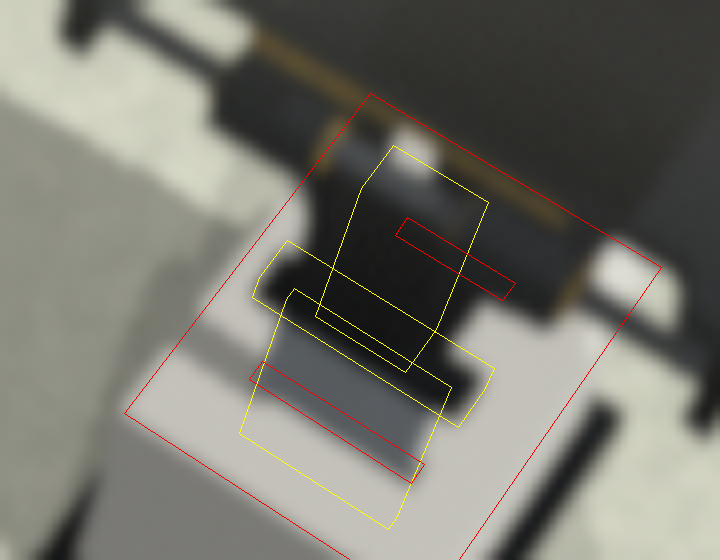

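Blade is sinking into the wide slot (visible part ends at the slot, ~335,430). Continue down and press.

Emit:
step_arm(
  rotation=[
    [0,0,0],
    [0,0,0],
    [0,0,0],
    [0,0,0],
    [0,0,0],
    [0,0,0],
  ],
  delta_pos=[
    [0.6,0,0.03],
    [0.6,0,0],
    [0.6,0,0],
    [0.6,0,0],
    [0.4,0,0],
    [0.4,0,0],
  ],
  jaw=[1.5,1.5,1.5,1.5,1.5,1.5],
  force=55,
)

```text
clock: 23.7
eef_pos: [0.5913, 0.2772, 0.1259]
orientation: [0.034, 0.707, 0.034, -0.705]
contact_force: [-1.4, -1.5, 4.0]
finger_gap: 0.0257
```

Emit:
step_arm(
  rotation=[
    [0,0,0],
    [0,0,0],
    [0,0,0],
    [0,0,0],
  ],
  delta_pos=[
    [0.4,0,0],
    [0.4,0,0],
    [0.3,0,0],
    [0,0,0],
  ],
  jaw=[1.5,1.5,1.5,1.5],
)

```text
clock: 24.1
eef_pos: [0.5917, 0.2773, 0.1214]
orientation: [0.034, 0.709, 0.033, -0.704]
contact_force: [1.2, -0.3, -1.5]
finger_gap: 0.0258
```

Emit:
step_arm(
  rotation=[
    [0,0,0],
    [0,0,0],
    [0,0,0],
  ],
  delta_pos=[
    [0.3,0,0],
    [0.3,0,0],
    [0.3,0,0],
  ],
  jaw=[1.5,1.5,1.5],
)

```text
clock: 24.4
eef_pos: [0.5925, 0.2774, 0.1206]
orientation: [0.034, 0.71, 0.032, -0.702]
contact_force: [-12.2, -9.2, 30.4]
finger_gap: 0.0256
```

```bash
python3 t2.py .5903 .2765 .118
```

```text
[0.59245642 0.27744406 0.12061035] [ 0.09  0.53 -0.82  1.55  0.41  1.23 -2.27] 24.4 [-12.2  -9.2  30.4]
rows 1 rot [-0.002, -0.0107, -0.0034] dpos [[0.26, 0.07, 0.23]]
d [-0.0022 -0.0009 -0.0026] dr [-0.002  -0.0107 -0.0034]
```

```bash
python3 look.py 18 445 310 170 250; python3 chk.py 18 .032 30
```

```text
scene handle top z [0.16310699 0.16375184 0.16420324] n 3
scene shoulder top z 0.10210159347041288 37 expect .102
top handle top z nan n 0
top shoulder top z 0.09938092186378325 17 expect .102
  return _methods._mean(a, axis=axis, dtype=dtype,
  ret = ret.dtype.type(ret / rcount)
```

View pics/chk18.png

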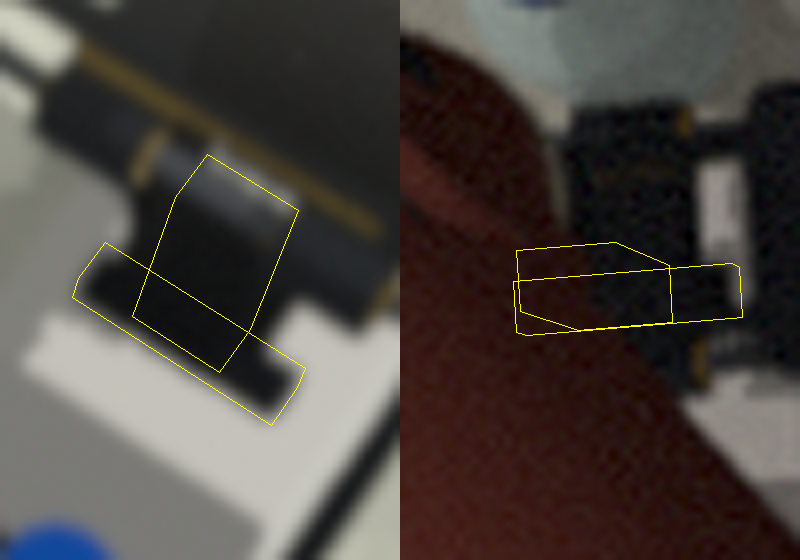

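Flush (shoulder top 0.1021 m, expected 0.102). Release and back off upward.

Emit:
step_arm(
  rotation=[
    [0,0,0],
    [0,0,0],
    [0,0,0],
    [0,0,0],
    [0,0,0],
  ],
  delta_pos=[
    [-0.1,0,0],
    [0,0,0],
    [0,0,0],
    [0,0,0],
    [0,0,0],
  ],
  jaw=[2.0,3.5,5,6,6],
)

```text
clock: 25.0
eef_pos: [0.5923, 0.2776, 0.12]
orientation: [0.034, 0.71, 0.032, -0.703]
contact_force: [0.2, -1.1, -0.2]
finger_gap: 0.0497
```

Emit:
step_arm(
  rotation=[
    [0,0,0],
    [0,0,0],
    [0,0,0],
    [0,0,0],
    [0,0,0],
    [0,0,0],
    [0,0,0],
    [0,0,0],
    [0,0,0],
    [0,0,0],
    [0,0,0],
  ],
  delta_pos=[
    [-1,0,0],
    [-2,0,0],
    [-3,0,0],
    [-4,0,0],
    [-4,0,0],
    [-4,0,0],
    [-2,0,4],
    [0,0,4],
    [0,0,4],
    [0,0,3],
    [0,0,0],
  ],
  jaw=[6,6,6,6,6,6,6,6,6,6,6],
)

```text
clock: 26.1
eef_pos: [0.4356, 0.2659, 0.3312]
orientation: [0.034, 0.71, 0.034, -0.702]
contact_force: [0.8, 1.0, 1.1]
finger_gap: 0.0601
```

```bash
python3 look.py 19 445 310 180 250; python3 chk.py 19 .032 30; python3 chk.py 19 -.032 22; python3 -c "
from h import *
for n in ('scene','top'): save(pickle.load(open(n+'19.pkl','rb')),n+'19f')
print(observe())"
```

```text
scene handle top z [0.16385619 0.16428754 0.16541987] n 46
scene shoulder top z 0.10229319065144735 48 expect .102
top handle top z 0.16140194984856127 n 55
top shoulder top z 0.10113533674167943 39 expect .102
scene handle top z [0.16316    0.16353108 0.16394357] n 40
scene shoulder top z 0.10143329976538978 18 expect .102
top handle top z 0.16099210765091515 n 57
top shoulder top z 0.1007727839687889 12 expect .102
{'clock': 26.2, 'joints': array([ 0.27427418,  0.07103942, -0.94250637,  1.58669372,  0.06284007,
        1.50262051, -2.14790894]), 'dq': array([-0.00470681,  0.05106538,  0.02559029, -0.01787064,  0.01937851,
       -0.00395408, -0.00401788]), 'joint_torque': array([-5.40474895e-01, -3.44783378e+01, -3.49281661e+00, -4.08007336e+01,
       -4.05013142e-01, -1.29587733e-02,  9.35523841e-02]), 'eef_pos': array([0.4387434 , 0.26484097, 0.33087756]), 'orientation': array([ 0.03239962,  0.71044491,  0.03373731, -0.70219661]), 'contact_force': array([-0.08214079,  0.54286871,  0.61057127]), 'ft_torque': array([ 0.02291066, -0.02060063,  0.02482227]), 'finger_gap': 0.05986474498255456}
```

View pics/look19.png

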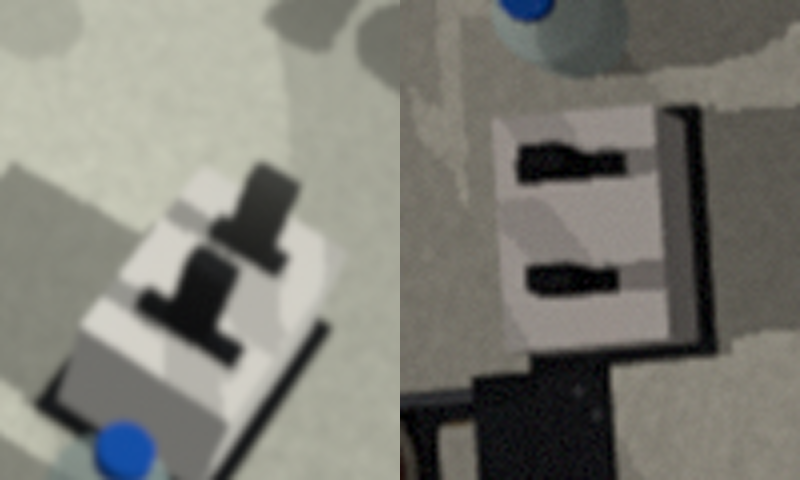

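View pics/scene19f.png

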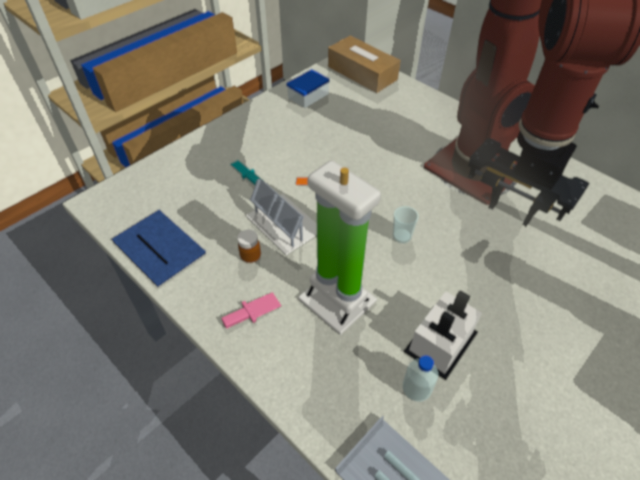

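Both scrapers are in the block with their shoulders flush, and everything else stands where it did. The arm is clear, so I'm handing in.

```bash
python3 -c "
from rig import *
print(close_job())"
```

```text
the job is handed in; nothing more can be done
None
```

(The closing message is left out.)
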